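Bolt the centrifuge guard with the square key

ROBOT

A 7-joint arm with a two-finger parallel gripper is mounted at the origin on the work surface. World frame = base frame: x ahead of the robot, y to its left, z up, the work surface at z = 0. Lengths are in m, angles in rad, forces in N, time in s.
With the tool pointing down it reaches from about 0.4 to 0.85 m from the base axis. Payload 4.5 kg.
Tool frame: the origin (TCP) lies midway between the tips of the shut fingers; the grasp point (between the pads) lies 19 mm behind it; z points along the fingers, y is the direction in which the jaws open and shut (so a half turn about z gives the same grasp; the last joint's range is limited). The gripper opens to 88 mm and grips with 3 to 60 N. Pads are 18 mm wide; open, the fingers measure 123 mm over their backs; the gripper's body (75 mm by 187 mm) begins 45 mm behind the grasp point.
Start: joints at [1.344, 0.689, -0.195, 1.565, 0.157, 0.902, -0.215], TCP at [0.161, -0.604, 0.239] pointing down, gripper open.
Joint ranges: [-3.01, 3.01], [-0.46, 2.08], [-1.47, 1.51], [0.13, 2.56], [-1, 4.14], [0.04, 2.09], [-2.66, 2.66]. Speed limits (rad/s): [2.57, 2.57, 3.14, 3.14, 3.14, 3.14, 3.14].

INTERFACE

Orientations are given as a unit quaternion [x, y, z, w].
In Python, from plant import r, viewer gives the robot as it stands.
- The arm moves only by the tool play_rows, never from a script. Its argument "commands" is a list of rows, each an object with "delta_rot": the turn, a rotation vector about the tool's x, y, z normalised to -1 to 1, where 1 is pi rad, a list of three; "travel": the shift along the tool's x, y, z normalised to -1 to 1, where 1 is 15 cm, a list of three; "gripper": the opening, from -1 (shut) to 1 (fully open). In form: [{"delta_rot": [wx, wy, wz], "travel": [x, y, z], "gripper": gripper}, ...]. A call has 1 to 12 rows; each row is the pose to reach, as a shift and turn from the pose commanded when the call began, along the tool's axes at that moment, turning the shorter way round; what a row does not reach only later rows make up. A row lasts 1/8 s, in which the tool goes at most 62.5 mm and 10.7 degrees, less where a joint would pass 70% of its speed; a pose out of reach is approached as far as the arm can. A call with a number of a shift or a turn outside -1 to 1 is refused whole. A call with a gripper value outside its range is refused whole. The fingers move at their own pace and stop on an object; "force" is the grip in N (left out, the last holds). Time passes only in rows, so rows that repeat a pose let the fingers close. It gives the time, the measured TCP pose, the force and the opening at its end, in the units of the state.
- r.get_state(): the state, without advancing time (a new reading comes with each control period).
- viewer.snapshot(name): name is "scene" or "side" or "wrist"; returns a dict with "color" (480x640x3 uint8, red, green, blue), "z_map" (480x640 float32, m along the optical axis (not along the pixel's ray), 0 where there is no reading), "fx", "fy", "cx", "cy" (pixels), "origin" and "attitude" of the camera in the world. Camera axes: x right, y up, looking along -z (the intrinsics and any distortion apply to the point x, -y, -z); pixel columns grow to the right and rows downward; lengths in m; the calibration is good to about 2 mm. The wrist camera is an equidistant fisheye: a pixel r from the principal point sees the ray r / f radians off the axis. A picture is of the moment at which its call begins.
- r.finish_job(): hands the job in, once; it reports no verdict.
Trained networks look in the newest picture that a camera, given by its name, has taken for a name from the list of things; names that differ only in an ending like _2 or _b are one class to them, and where a whole thing is asked for, a point or a joint stands for the part that bears it (a point fixed in the world has none). Each returns a list of dicts, best first, with "conf" (0 to 1); they miss things now and then, are a little off and sometimes report something else, mostly with a low value. They report only what shows in the picture. A call takes as long as a camera call.
- viewer.outline_of(camera, label): "pixels" (480x640 bool, what is visible of it) and "at" ([column, row] in pixels, amid what is visible of it).
- viewer.pinpoint(camera, label): "at" ([column, row] in pixels: a listed point, or the origin of a listed thing).
The state is a dict: "clock": time; "q": joint angles; "qd": joint speeds; "joint_torque": joint torques, N m; "tool_pos": TCP position; "eef_rot": TCP orientation; "contact_force": force on the tool from outside, world axes, zero at the start; "moment": the same for the moment, N m; "opening": opening from 0.0 (shut) to 1.0 (fully open).
Only numpy, scipy, OpenCV 4.12 (cv2) and the standard library are available. Lean on these libraries where they do the work, as an engineer would, in place of code of your own. Each camera call takes 0.05 s, during which the arm holds its last target. There are 200 camera calls.

TASK

The brass guard lid of the centrifuge is shut but not bolted. Take the square key out of the pine rack, let it find its way gently down into the recessed socket of the lid lock until it is fully home, and turn it clockwise until the bolt is right out against its stop, without forcing the soft lock; then draw the key out and put it back in its own hole in the rack. Leave the tubes, the tools and the other things where they are.

Things in the scene. Friction and masses are not known exactly. Their poses are not given: they have to be found in the camera images.
- key: loose steel square key, 98 mm long, 140 g, standing upright in the rack at the start. Origin in the middle of its square tip, z up along the key. From the tip up: square 10 x 10 mm shank 28 mm long, sides along the key's x and y (the lowest 2 mm taper from 8 mm square); round collar 26 mm across from 28 to 32 mm; neck 9 mm across from 32 to 70 mm; handle from 70 to 98 mm
- key_handle (a point): middle of the key's handle, 84 mm above its tip, axes as the key: a flat upright plate 42 mm wide along x, 10 mm thick along y and 28 mm high, to be pinched across its thickness
- centrifuge: fixed bench centrifuge of black iron and brass. Origin on the bench straight under the lock's axis; x points from the lock to the guard, z up. The round brass guard, 266 mm across with its lid, has its axis at x = 185 mm; the lid's rim is 127 mm high, its knob 177 mm. In front of it (at the origin) stands the lock: a pillar with a brass case 62 mm (x) by 76 mm (y), flat top 160 mm above the bench
- socket (a point): centre of the mouth of the lock's square socket, 154 mm above the bench, axes as the centrifuge. A round well 24 mm across and 6 mm deep in the case's top leads down to it. The square hole is 11 x 11 mm and 20 mm deep with a solid floor. Its sides stand between 0.35 rad anticlockwise and 0.55 rad clockwise (from above) of the centrifuge's x and y, not measured: feel for it. The key drops in within about 0.1 rad of it
- lock_top (a point): centre of the lock case's top, 160 mm above the bench. The spindle turns stiffly (0.2 N m), stays where left, and stops solidly with the socket's sides 1.30 rad clockwise (from above) of the centrifuge's axes; play and spring in the grip let the key lag 0.1 to 0.25 rad. Soft brass: the key's contact forces, added up, stay below 55 N until it is 14 mm deep, then 90 N; press with 5 N, twist to 0.28 N m
- bolt (a joint): the lock's steel bolt, m: 0 drawn in at the start, 0.0148 right out at the stop, over the lid's lug. It slides along the centrifuge's x; its end shows between the lock case and the lid. The spindle's crank has play: the bolt starts to move only when the socket's sides stand about 0.58 rad clockwise of the centrifuge's axes
- rack: fixed pine rack, 64 mm (x) by 230 mm (y) by 75 mm high, origin under its middle; five round holes in the top board along its y
- keyhole (a point): centre of the key's hole, at the top of the rack (75 mm above the bench), 85 mm from the rack's middle towards its -y end: a round hole 19 mm across, open to the base board 63 mm below; the key hangs in it by its collar, tip 28 mm below this point
- tube1: glass centrifuge tube, 16 mm across and 94 mm long, standing in the rack, -30 mm from its middle along its y, top about 106 mm above the bench; origin at its foot, z up. Fragile: leave alone
- tube2: glass centrifuge tube, 16 mm across and 94 mm long, standing in the rack, 5 mm from its middle along its y, top about 106 mm above the bench; origin at its foot, z up. Fragile: leave alone
- tube3: glass centrifuge tube, 16 mm across and 94 mm long, standing in the rack, 40 mm from its middle along its y, top about 106 mm above the bench; origin at its foot, z up. Fragile: leave alone
- tube4: glass centrifuge tube, 16 mm across and 94 mm long, standing in the rack, 75 mm from its middle along its y, top about 106 mm above the bench; origin at its foot, z up. Fragile: leave alone
- hexkey: steel hex key lying on the bench, 100 x 34 x 8 mm; leave alone
- puller: bearing puller with a white porcelain handle and a short pivoting lever, lying on the bench, 220 x 90 x 26 mm; leave alone
- jar: corked amber glass jar, 68 mm across, 118 mm high; leave alone
- oilcan: copper oil can, 72 mm across, 125 mm high; leave alone

How it is judged:
On the way, in this order (a step that is already met when the one before it is completed fails the run):
1. the key's square end is fully home in the socket (at least 16 of its 20 mm deep) (z of key in the frame of socket below -0.016 m and horizontal distance between key and socket below 0.003 m and angle between key's own z axis and vertical below 0.08 rad), for 0.2 s.
2. the bolt is right out (at least 13.4 of 14.8 mm) while the key is still in the socket (value of joint bolt above 0.0134 m and z of key in the frame of socket below -0.012 m and horizontal distance between key and socket below 0.003 m and angle between key's own z axis and vertical below 0.08 rad), for 0.2 s.
At the end, for the whole second after the job is handed in: the bolt is out at least 13.4 mm of its 14.8 mm; the key stands at rest in the rack's key hole, collar on the board within 4 mm, within 7 mm of the hole's centre and within 0.12 rad of upright (value of joint bolt above 0.0134 m and horizontal distance between key and keyhole below 0.007 m and z of key in the frame of keyhole between -0.032 and -0.024 m and angle between key's own z axis and vertical below 0.12 rad and linear speed of key below 0.02 m/s); the robot touches nothing.
It fails at once if the key is pressed on the lock with 55 N or more before it is home (less than 14 mm deep) (contact force between key and centrifuge above 55 N and z of key in the frame of socket above -0.014 m).
It fails at once if the key bears on the centrifuge with 90 N or more (contact force between key and centrifuge above 90 N).
It fails at once if the key is dropped or tipped over (angle between key's own z axis and vertical above 0.6 rad).
It fails at once if a tube is shifted by over 15 mm or tipped (distance of any of tube1, tube2, tube3, tube4 from where it was at the start of the episode above 0.015 m or angle between any of tube1, tube2, tube3, tube4's own z axis and vertical above 0.3 rad).
It fails at once if another thing on the bench is moved by over 20 mm (distance of any of hexkey, puller, jar, oilcan from where it was at the start of the episode above 0.02 m).
It also fails if it takes over 72 s, if anything falls off the work surface, if the arm or the gripper's body presses on something with over 40 N, if the wrist force passes 120 N, or if a joint passes its speed limit or range.

## Working session

There is one attempt and no reset: what is moved stays moved. The work goes in short steps, Python scripts to look and compute and a tool call to move; the robot and the scene stay as the last step left them, time stands still between calls to the robot, and variables do not carry over. Pictures are saved under pics/ and viewed, about 8 in all and at most 12, crops included, and the job is handed in when it is done.

Besides the shell and the picture viewer there is one more tool, called after "Request:" by a JSON object that holds its "method" and its "body". play_rows: Moves the arm, as the interface text tells. Its arguments: {"type":"object","properties":{"commands":{"type":"array","items":{"type":"object","properties":{"delta_rot":{"type":"array","items":{"type":"number","minimum":-1,"maximum":1}},"travel":{"type":"array","items":{"type":"number","minimum":-1,"maximum":1}},"gripper":{"type":"number"}}}},"force":{"type":"number"}},"required":["commands"]}

```bash
ls; mkdir -p pics; cat > h.py <<'E'
import numpy as np, cv2
from scipy.spatial.transform import Rotation as R
from plant import r, viewer
def att(s):
    a=np.array(s["attitude"],float)
    return R.from_matrix(a) if a.shape==(3,3) else R.from_quat(a)
def ray(s,u,v,fish=False):
    x=(u-s["cx"])/s["fx"]; y=(v-s["cy"])/s["fy"]
    if fish:
        t=np.hypot(x,y); k=np.sin(t)/t if t>1e-9 else 1
        d=np.array([x*k,-y*k,-np.cos(t)])
    else: d=np.array([x,-y,-1.])
    return att(s).apply(d)
def at_z(s,u,v,z,fish=False):
    d=ray(s,u,v,fish); o=np.array(s["origin"]); return o+d*(z-o[2])/d[2]
def proj(s,p,fish=False):
    c=att(s).inv().apply(np.array(p)-np.array(s["origin"])); x,y,z=c[0],-c[1],-c[2]
    if fish:
        rr=np.hypot(x,y); t=np.arctan2(rr,z); k=t/max(rr,1e-9)
        return np.array([s["cx"]+s["fx"]*x*k, s["cy"]+s["fy"]*y*k])
    return np.array([s["cx"]+s["fx"]*x/z, s["cy"]+s["fy"]*y/z])
def save(s,n): cv2.imwrite("pics/"+n+".png",s["color"][:,:,::-1])
def to_rows(tgt_pos,tgt_R=None):
    st=r.get_state(); Rt=R.from_quat(st["eef_rot"])
    d=Rt.inv().apply(np.array(tgt_pos)-np.array(st["tool_pos"]))/0.15
    w=(Rt.inv()*tgt_R).as_rotvec()/np.pi if tgt_R is not None else np.zeros(3)
    return d.round(4),w.round(4)
E
cat > a.py <<'E'
from h import *
st=r.get_state(); print({k:np.round(v,4) for k,v in st.items()})
for c in ["scene","side","wrist"]:
    s=viewer.snapshot(c); save(s,c+"0")
    print(c,s["fx"],s["cx"],s["cy"],np.round(s["origin"],3),np.round(s["attitude"],3))
    hs={"keyhole":.075,"key_handle":.131,"socket":.154,"lock_top":.16,"rack":0,"centrifuge":0,"key":.047,"tube1":None,"jar":0,"oilcan":0,"puller":0,"hexkey":0}
    for n,z in hs.items():
        for d in viewer.pinpoint(c,n)[:4 if n=="tube1" else 2]:
            u,v=d["at"]; print(" ",n,round(d["conf"],2),np.round(d["at"],1),np.round(at_z(s,u,v,z if z is not None else .012,c=="wrist"),4))
E
python3 a.py; python3 -c "
import cv2,numpy as np
a=cv2.imread('pics/scene0.png');b=cv2.imread('pics/side0.png')
"
```

```text
pics
{'clock': np.float64(0.0), 'q': array([ 1.3438,  0.69  , -0.1945,  1.5663,  0.1573,  0.9025, -0.2151]), 'qd': array([0.0011, 0.0001, 0.0015, 0.0005, 0.0005, 0.    , 0.001 ]), 'joint_torque': array([-2.00000e-04, -5.27559e+01, -1.26690e+00, -1.53428e+01,
       -5.26000e-02,  6.50000e-03,  2.00000e-04]), 'tool_pos': array([ 0.1609, -0.6033,  0.2379]), 'eef_rot': array([ 9.915e-01,  1.301e-01, -2.000e-04, -9.000e-04]), 'contact_force': array([-0.2707,  0.1095, -0.0886]), 'moment': array([-0.0129,  0.0047,  0.028 ]), 'opening': np.float64(1.0006)}
scene 616.1691075922612 314.88529717175584 242.25306852203963 [1.212 1.156 0.953] [0.123 0.46  0.844 0.244]
  keyhole 0.94 [370.5 263.6] [0.4517 0.1586 0.075 ]
  key_handle 0.73 [376.3 244.2] [0.4402 0.1636 0.131 ]
  socket 0.66 [286.8 182.6] [ 0.4834 -0.1983  0.154 ]
  lock_top 0.82 [287.  179.1] [ 0.478  -0.2062  0.16  ]
  rack 0.69 [391.9 305.7] [ 0.4485  0.2465 -0.    ]
  rack 0.36 [345.3 265.4] [ 0.4481  0.0434 -0.    ]
  centrifuge 0.71 [287.4 230. ] [ 0.4892 -0.1979  0.    ]
  key 0.69 [374.  267.8] [0.431  0.1466 0.047 ]
  jar 0.9
[... 305 characters left out ...]
5 ]
  key_handle 0.57 [288.5 207.7] [0.4501 0.174  0.131 ]
  socket 0.59 [323.  300.7] [ 0.4839 -0.204   0.154 ]
  lock_top 0.85 [319.5 297.4] [ 0.4769 -0.1983  0.16  ]
  rack 0.93 [286.4 225.2] [0.4471 0.256  0.    ]
  centrifuge 0.72 [288.6 224.2] [ 0.4544  0.2597 -0.    ]
  key 0.48 [289.8 237.4] [0.4464 0.1432 0.047 ]
  tube1 0.61 [286.3 225.9] [0.4454 0.2383 0.012 ]
  tube1 0.32 [326.5 343. ] [ 0.4907 -0.2141  0.012 ]
  oilcan 0.85 [304.1 404.9] [ 0.4156 -0.3592  0.    ]
  puller 0.85 [339.4 216.1] [ 0.6185  0.2726 -0.    ]
  hexkey 0.57 [292.6 277.1] [0.4385 0.0296 0.    ]
wrist 371.64829954431775 317.7876115588701 243.58240667105613 [ 0.236 -0.583  0.385] [-0.121  0.093 -0.602  0.784]
```

View pics/scene0.png

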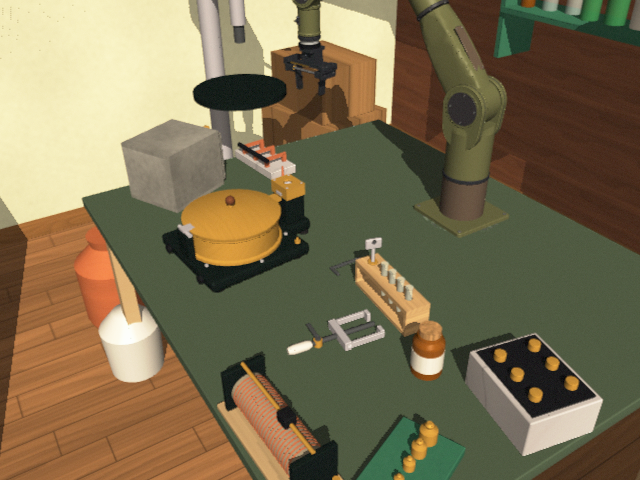

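View pics/wrist0.png

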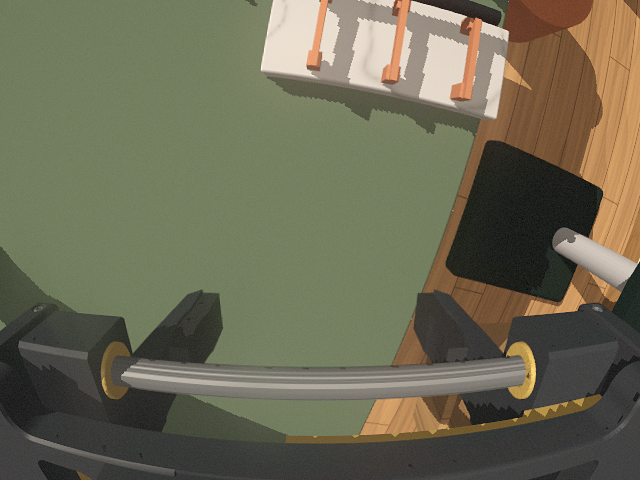

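The scene shows the rack near (385,290), with the key handle at (374,244). The lock case is at (287,190), beside the brass guard with its knob at (231,200). A black lamp disc hangs near (240,92). The wrist view shows only bare bench and a white stand. Next I work out the obstacle positions and yaws from depth.

```bash
cat > b.py <<'E'
from h import *
def dp(s,u,v):
    z=s["z_map"][int(round(v)),int(round(u))]; return np.array(s["origin"])+ray(s,u,v)*z
for c in ["scene","side"]:
    s=viewer.snapshot(c); save(s,c+"1")
    # cloud
    U,V=np.meshgrid(np.arange(640),np.arange(480)); Z=s["z_map"]
    P=att(s).apply(np.stack([(U-s["cx"])/s["fx"]*Z,-(V-s["cy"])/s["fy"]*Z,-Z],-1).reshape(-1,3))+np.array(s["origin"]); P=P.reshape(480,640,3); ok=Z>0
    if c=="scene":
        for n,(u,v) in dict(disc=(240,92),disc2=(205,92),disc3=(280,92),box=(175,140),knob=(231,200)).items(): print(n,dp(s,u,v).round(3))
    for n in ["rack","centrifuge","key","tube1","oilcan","jar"]:
        for d in viewer.outline_of(c,n)[:1]:
            m=d["pixels"]&ok; q=P[m]; print(c,n,round(d["conf"],2),d["at"],m.sum(),"med",np.median(q,0).round(3),"z99",np.percentile(q[:,2],[1,99]).round(3))
            if n=="rack":
                t=q[abs(q[:,2]-.075)<.005][:,:2]; (cx,cy),(w,h),a=cv2.minAreaRect((t*1000).astype(np.float32)); print("  rect",cx,cy,w,h,a)
            if n=="centrifuge":
                t=q[abs(q[:,2]-.160)<.006]
                t=t[np.hypot(t[:,0]-.48,t[:,1]+.2)<.07][:,:2]; print("  locktop rect",cv2.minAreaRect((t*1000).astype(np.float32)),len(t))
                t=q[(q[:,2]>.165)&(q[:,2]<.19)]; print("  knob",np.median(t,0).round(4),len(t))
            if n=="key":
                t=q[q[:,2]>.118]; 
                if len(t)>5:
                    e=t[:,:2]-t[:,:2].mean(0); w,v=np.linalg.eigh(e.T@e/len(e)); print("  handle",t.mean(0).round(4),np.sqrt(w),v[:,1],len(t))
    # rim
    t=P[ok&(abs(P[...,2]-.35)<.2)&(np.hypot(P[...,0]-.45,P[...,1])<.75)&(P[...,2]>.25)]
    print("high stuff",len(t), t.min(0).round(2) if len(t) else 0,t.max(0).round(2) if len(t) else 0)
a=cv2.imread('pics/scene1.png')[160:330,220:450];b=cv2.imread('pics/side1.png')[150:400,200:420]
cv2.imwrite('pics/m1.png',np.hstack([cv2.resize(a,(400,500),interpolation=2)*1,cv2.resize(b,(400,500),interpolation=2)]))
E
python3 b.py
```

```text
disc [ 0.164 -1.17   0.069]
disc2 [ 0.289 -1.249  0.071]
disc3 [ 0.025 -1.073  0.07 ]
box [ 0.661 -0.582  0.187]
knob [ 0.667 -0.17   0.168]
scene rack 0.71 [391.1, 299.0] 2875 med [0.468 0.267 0.059] z99 [-0.     0.079]
  rect 452.8985290527344 239.70118713378906 237.7023468017578 69.45147705078125 85.06925964355469
scene centrifuge 0.88 [234.6, 231.6] 10905 med [ 0.681 -0.12   0.099] z99 [0.011 0.16 ]
  locktop rect ((484.1005859375, -193.94976806640625), (69.54688262939453, 78.65055084228516), 9.516989707946777) 274
  knob [ 0.6705 -0.1747  0.1709] 47
scene key 0.64 [374.0, 242.5] 247 med [0.447 0.157 0.125] z99 [0.072 0.145]
  handle [0.448  0.1569 0.1334] [0.00299715 0.01095625] [-0.95222521  0.30539672] 151
scene tube1 0.7 [398.0, 285.3] 100 med [0.46  0.282 0.092] z99 [0.018 0.108]
scene jar 0.85 [426.5, 353.0] 1734 med [0.539 0.474 0.074] z99 [-0.001  0.119]
high stuff 9042 [-0.08 -0.7   0.25] [0.22 0.08 0.55]
side rack 0.68 [290.1, 228.7] 1145 med [0.445 0.152 0.074] z99 [0.002 0.098]
  rect 451.959228515625 236.74368286132812 238.412109375 63.138275146484375 84.34033966064453
side centrifuge 0.68 [389.5, 322.6] 15899 med [ 0.629 -0.239  0.129] z99 [0.024 0.162]
  locktop rect ((482.9249572753906, -200.84759521484375), (62.87815475463867, 78.31063079833984), 4.772932052612305) 726
  knob [ 0.6644 -0.1884  0.173 ] 86
side key 0.65 [291.6, 222.7] 1155 med [0.445 0.15  0.074] z99 [0.002 0.127]
  handle [0.4473 0.1479 0.1327] [0.00339967 0.01758939] [-0.95661722  0.29134771] 19
side tube1 0.36 [288.5, 186.2] 36 med [0.459 0.308 0.104] z99 [0.091 0.108]
side oilcan 0.72 [305.4, 401.6] 969 med [ 0.413 -0.369  0.028] z99 [-0.002  0.119]
side jar 0.85 [302.4, 171.9] 658 med [0.518 0.43  0.074] z99 [0.003 0.122]
high stuff 12573 [-0.05 -0.66  0.25] [0.22 0.07 0.55]
```

View pics/side0.png

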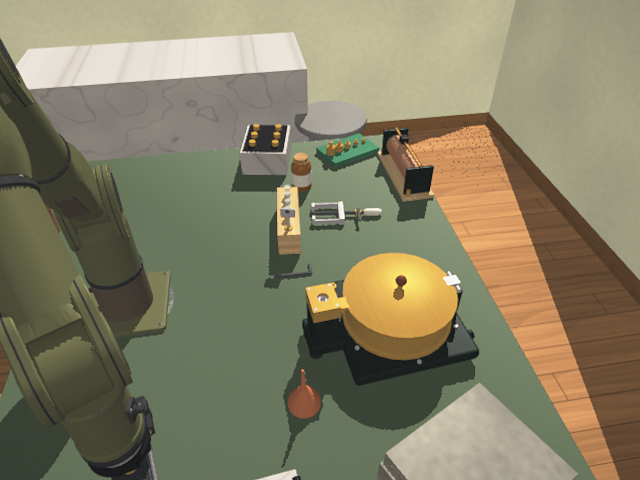

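The side view shows the rack at (289,220), the hex key at (295,273), the lock top with its well at (323,300) and the knob at (401,281). My estimates so far:

| Item | Position (m) | Yaw |
|---|---|---|
| Key | (0.447, 0.155) | handle about -17° |
| Rack | – | about -5° |
| Lock | (0.483, -0.199) | centrifuge about +5° |

Now I move up and over towards the rack.

Request:
{"method": "play_rows", "body": {"commands": [{"delta_rot": [0,0,0],"travel": [0.2,-0.14,-0.2],"gripper": -0.32},{"delta_rot": [0,0,0],"travel": [0.5,-0.35,-0.4],"gripper": -0.32},{"delta_rot": [0,0,0],"travel": [0.8,-0.55,-0.6],"gripper": -0.32},{"delta_rot": [0,0,0],"travel": [0.8,-0.55,-0.6],"gripper": -0.32}], "force": 30}}

```text
clock: 3.15
tool_pos: [0.2611, -0.4907, 0.3316]
eef_rot: [0.991, 0.134, 0.002, 0.002]
contact_force: [-0.7, -0.3, -0.3]
opening: 0.571
```

Request:
{"method": "play_rows", "body": {"commands": [{"delta_rot": [0,0,0],"travel": [0.4,-0.3,0],"gripper": -0.32},{"delta_rot": [0,0,0],"travel": [0.75,-0.55,0],"gripper": -0.32},{"delta_rot": [0,0,0],"travel": [0.75,-0.55,0],"gripper": -0.32}]}}

```text
clock: 3.52
tool_pos: [0.3456, -0.3815, 0.3285]
eef_rot: [0.991, 0.133, 0.001, -0.001]
contact_force: [-0.5, -0.5, 0.2]
opening: 0.339
```

Request:
{"method": "play_rows", "body": {"commands": [{"delta_rot": [0,0,0.05],"travel": [0.4,-0.35,0],"gripper": -0.32},{"delta_rot": [0,0,0.1],"travel": [0.6,-0.7,0],"gripper": -0.32},{"delta_rot": [0,0,0.15],"travel": [0.6,-0.9,0],"gripper": -0.32},{"delta_rot": [0,0,0.18],"travel": [0.6,-0.9,0],"gripper": -0.32}]}}

```text
clock: 4.03
tool_pos: [0.395, -0.2289, 0.3285]
eef_rot: [0.988, -0.152, -0.001, -0.0]
contact_force: [0.7, -0.6, 0.1]
opening: 0.341
```

```bash
cat > c.py <<'E'
import sys
from h import *
st=r.get_state(); print(st["clock"],st["q"].round(2) if hasattr(st["q"],"round") else st["q"],np.round(st["tool_pos"],4))
T=R.from_quat(st["eef_rot"]); x=T.apply([1,0,0]); print("toolx yaw",np.degrees(np.arctan2(x[1],x[0])))
if len(sys.argv)>1:
    a=[float(v) for v in sys.argv[1:5]]  # x y z yaw_deg
    tgt=R.from_euler("z",a[3],degrees=True)*R.from_euler("x",180,degrees=True)
    print(to_rows(a[:3],tgt))
E
python3 c.py 0.445 0.155 0.27 -17
```

```text
4.025 [ 0.5   0.35 -0.1   1.92  0.05  0.88 -1.5 ] [ 0.395  -0.2289  0.3285]
toolx yaw -17.434599113158168
(array([-0.448 , -2.5413,  0.3911]), array([-0.0001,  0.0005, -0.0024]))
```

q7 falls as the tool turns clockwise, so it would run out of range at the lock. I'll take the half-turned grasp, yaw about 163°.

Request:
{"method": "play_rows", "body": {"commands": [{"delta_rot": [0,0,-0.055],"travel": [-0.1,-0.4,0],"gripper": -0.32},{"delta_rot": [0,0,-0.11],"travel": [-0.18,-0.8,0],"gripper": -0.32},{"delta_rot": [0,0,-0.165],"travel": [-0.18,-1,0],"gripper": -0.32},{"delta_rot": [0,0,-0.22],"travel": [-0.18,-1,0],"gripper": -0.32},{"delta_rot": [0,0,-0.28],"travel": [-0.18,-1,0],"gripper": -0.32},{"delta_rot": [0,0,-0.34],"travel": [-0.18,-1,0],"gripper": -0.32},{"delta_rot": [0,0,-0.4],"travel": [-0.18,-1,0],"gripper": -0.32},{"delta_rot": [0,0,-0.45],"travel": [-0.18,-1,0],"gripper": -0.32},{"delta_rot": [0,0,-0.5],"travel": [-0.18,-1,0],"gripper": -0.32}]}}

```text
clock: 5.15
tool_pos: [0.4146, -0.0816, 0.3283]
eef_rot: [0.806, 0.592, -0.0, 0.0]
contact_force: [0.7, -0.7, -0.1]
opening: 0.344
```

```bash
python3 c.py 0.445 0.155 0.27 163
```

```text
5.15 [ 0.48  0.33 -0.54  1.99  0.22  0.88 -0.48] [ 0.4146 -0.0816  0.3283]
toolx yaw 72.66455209281388
(array([ 1.5665, -0.2763,  0.3875]), array([-3.000e-04,  2.000e-04, -5.019e-01]))
```

Request:
{"method": "play_rows", "body": {"commands": [{"delta_rot": [0,0,-0.055],"travel": [0.4,-0.1,0],"gripper": -0.32},{"delta_rot": [0,0,-0.11],"travel": [0.8,-0.2,0.1],"gripper": -0.32},{"delta_rot": [0,0,-0.165],"travel": [1,-0.27,0.2],"gripper": -0.32},{"delta_rot": [0,0,-0.22],"travel": [1,-0.27,0.2],"gripper": -0.32},{"delta_rot": [0,0,-0.28],"travel": [1,-0.27,0.2],"gripper": -0.32},{"delta_rot": [0,0,-0.34],"travel": [1,-0.27,0.2],"gripper": -0.32},{"delta_rot": [0,0,-0.4],"travel": [1,-0.27,0.2],"gripper": -0.32},{"delta_rot": [0,0,-0.45],"travel": [1,-0.27,0.2],"gripper": -0.32},{"delta_rot": [0,0,-0.502],"travel": [1,-0.27,0.2],"gripper": -0.32},{"delta_rot": [0,0,-0.502],"travel": [1,-0.27,0.2],"gripper": -0.32}]}}

```text
clock: 6.4
tool_pos: [0.4215, 0.074, 0.2981]
eef_rot: [0.151, 0.989, -0.0, -0.0]
contact_force: [-0.3, 0.0, -0.3]
opening: 0.341
```

```bash
python3 c.py 0.445 0.155 0.27 163; cat > w.py <<'E'
import sys
from h import *
s=viewer.snapshot("wrist"); save(s,sys.argv[1])
print(np.round(s["origin"],4))
for n,z in {"keyhole":.075,"key_handle":.131,"socket":.154,"lock_top":.16,"rack":0,"key":.047}.items():
    for d in viewer.pinpoint("wrist",n)[:1]: print(n,round(d["conf"],2),np.round(d["at"],1),at_z(s,*d["at"],z,True).round(4))
for n in sys.argv[2:]:
    for d in viewer.outline_of("wrist",n)[:1]:
        m=d["pixels"]; V,U=np.nonzero(m); print(n,"mask",m.sum(),d["conf"])
        Z=s["z_map"][V,U]; ok=Z>0
        P=np.array([np.array(s["origin"])+ray(s,u,v,True)*z/max(np.cos(np.hypot((u-s["cx"])/s["fx"],(v-s["cy"])/s["fy"])),1e-3) for u,v,z in zip(U[ok],V[ok],Z[ok])])
        print(" zrange",np.percentile(P[:,2],[1,50,99]).round(4))
        hz={"key":.145,"rack":.075,"centrifuge":.16,"lock_top":.16}[n]
        t=P[abs(P[:,2]-hz)<.005]; 
        if n in("centrifuge","lock_top"): t=t[np.hypot(t[:,0]-.483,t[:,1]+.199)<.065]
        if len(t)>5: print("  ",cv2.minAreaRect((t[:,:2]*1000).astype(np.float32)),t.mean(0).round(4),len(t))
E
python3 w.py w1 key rack
```

```text
6.4 [ 0.38  0.48 -0.99  2.02  0.51  0.91  0.39] [0.4215 0.074  0.2981]
toolx yaw 162.64101723562786
(array([0.0114, 0.5621, 0.1873]), array([-0.0001, -0.0003, -0.002 ]))
[0.3472 0.0977 0.4441]
keyhole 0.73 [397.8 206.4] [0.4437 0.1532 0.075 ]
socket 0.58 [ 96.1 355.8] [ 0.4842 -0.1986  0.154 ]
lock_top 0.56 [ 91.9 354.9] [ 0.4792 -0.1977  0.16  ]
rack 0.78 [445.7 176. ] [0.4431 0.2338 0.    ]
key 0.94 [390.  197.5] [0.4388 0.1514 0.047 ]
key mask 1184 0.81
 zrange [0.0008 0.1334 0.1457]
   ((442.2278747558594, 151.8124542236328), (10.198363304138184, 40.681697845458984), 73.18855285644531) [0.4417 0.1513 0.1438] 503
rack mask 10601 0.72
 zrange [0.0062 0.0746 0.077 ]
   ((450.904296875, 236.39645385742188), (231.2540283203125, 65.11054229736328), 84.55776977539062) [0.447  0.2263 0.0747] 8684
```

View pics/w1.png

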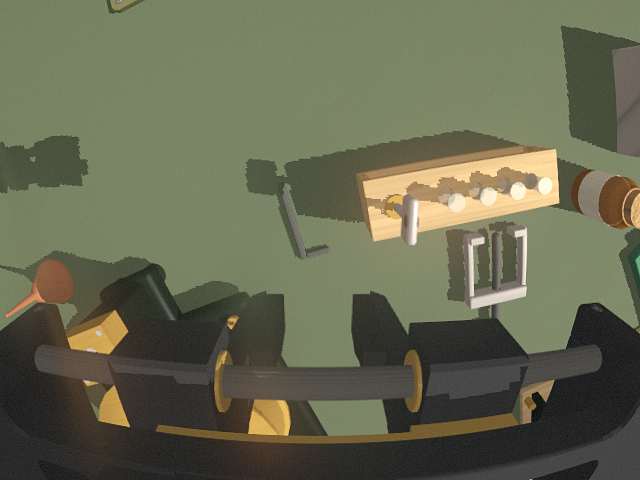

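The wrist view shows the key handle seen edge-on at (410,220), its collar in the hole at (396,207), the tubes to the right of it and the lock at bottom left. Handle centre is (0.4422, 0.1518) with yaw 163.2°, and the hole computed from the rack outline agrees within 1 mm.

Request:
{"method": "play_rows", "body": {"commands": [{"delta_rot": [0,0,-0.003],"travel": [0.018,0.3,0],"gripper": -0.32},{"delta_rot": [0,0,-0.003],"travel": [0.018,0.537,0.2],"gripper": -0.32},{"delta_rot": [0,0,-0.003],"travel": [0.018,0.537,0.5],"gripper": -0.32},{"delta_rot": [0,0,-0.003],"travel": [0.018,0.537,0.5],"gripper": -0.32},{"delta_rot": [0,0,-0.003],"travel": [0.018,0.537,0.5],"gripper": -0.32}]}}

```text
clock: 7.48
tool_pos: [0.4425, 0.1536, 0.2248]
eef_rot: [0.144, 0.99, 0.0, 0.0]
contact_force: [1.0, -0.1, 0.7]
opening: 0.342
```

```bash
python3 c.py 0.4422 0.1518 0.112 163.2; python3 w.py w2 key rack
```

```text
7.475 [ 0.11  0.63 -0.86  2.02  0.67  0.8   0.13] [0.4425 0.1536 0.2248]
toolx yaw 163.42354530459662
(array([-5.000e-04, -1.240e-02,  7.518e-01]), array([0.0002, 0.0003, 0.0012]))
[0.3676 0.1762 0.3707]
keyhole 0.73 [316.2 225.1] [0.4412 0.1528 0.075 ]
key_handle 0.78 [316.7 246.4] [0.4417 0.1532 0.131 ]
rack 0.7 [399.9 191.7] [0.4501 0.2392 0.    ]
key 0.79 [315.6 219.9] [0.4434 0.1514 0.047 ]
key mask 1315 0.75
 zrange [0.0775 0.1435 0.1458]
   ((442.33489990234375, 151.93203735351562), (10.339395523071289, 39.897438049316406), 72.7549819946289) [0.4411 0.1525 0.144 ] 886
rack mask 17431 0.58
 zrange [0.0092 0.0747 0.0765]
   ((450.9110107421875, 236.42677307128906), (230.5363006591797, 65.06546020507812), 84.56671142578125) [0.4472 0.2291 0.0748] 14975
```

Request:
{"method": "play_rows", "body": {"commands": [{"delta_rot": [0,0,0],"travel": [0,-0.011,0.2],"gripper": -0.32},{"delta_rot": [0,0,0],"travel": [0,-0.011,0.4],"gripper": -0.32},{"delta_rot": [0,0,0],"travel": [0,-0.011,0.6],"gripper": -0.32},{"delta_rot": [0,0,0],"travel": [0,-0.011,0.75],"gripper": -0.32},{"delta_rot": [0,0,0],"travel": [0,-0.011,0.75],"gripper": -0.32},{"delta_rot": [0,0,0],"travel": [0,-0.011,0.75],"gripper": -1},{"delta_rot": [0,0,0],"travel": [0,-0.011,0.75],"gripper": -1},{"delta_rot": [0,0,0],"travel": [0,-0.011,0.75],"gripper": -1},{"delta_rot": [0,0,0],"travel": [0,-0.011,0.75],"gripper": -1}], "force": 60}}

```text
clock: 9.05
tool_pos: [0.4422, 0.1521, 0.112]
eef_rot: [0.144, 0.99, 0.0, 0.001]
contact_force: [-0.9, -0.6, 6.9]
opening: 0.105
```

```bash
cat > st.py <<'E'
from h import *
st=r.get_state(); T=R.from_quat(st["eef_rot"]); x=T.apply([1,0,0]); z=T.apply([0,0,1])
print(round(float(st["clock"]),2),"pos",np.round(st["tool_pos"],4),"yaw",np.degrees(np.arctan2(x[1],x[0])).round(2),"tilt",z[:2].round(4),"F",np.round(st["contact_force"],2),"M",np.round(st["moment"],3),"op",round(float(st["opening"]),3),"q",np.round(st["q"],2))
E
python3 st.py
```

```text
9.05 pos [0.4422 0.1521 0.112 ] yaw 163.44 tilt [0.0018 0.0006] F [-0.86 -0.55  6.91] M [ 0.005 -0.08   0.041] op 0.105 q [-0.04  0.79 -0.65  2.13  0.97  0.55 -0.13]
```

Request:
{"method": "play_rows", "body": {"commands": [{"delta_rot": [0,0,0],"travel": [0,0,-0.15],"gripper": -1},{"delta_rot": [0,0,0],"travel": [0,0,-0.3],"gripper": -1},{"delta_rot": [0,0,0],"travel": [0,0,-0.6],"gripper": -1},{"delta_rot": [0,0,0],"travel": [0,0,-1],"gripper": -1},{"delta_rot": [0,0,0],"travel": [0,0,-1],"gripper": -1},{"delta_rot": [0,0,0],"travel": [0,0,-1],"gripper": -1}]}}

```text
clock: 9.8
tool_pos: [0.4412, 0.1508, 0.2607]
eef_rot: [0.144, 0.99, -0.001, -0.0]
contact_force: [-0.3, 0.0, -1.8]
opening: 0.103
```

```bash
python3 st.py;  python3 c.py 0.46 -0.08 0.27 163
```

```text
9.8 pos [0.4412 0.1508 0.2607] yaw 163.41 tilt [-0.0006 -0.0015] F [-0.25  0.05 -1.85] M [-0.007 -0.184  0.034] op 0.103 q [ 0.15  0.58 -0.91  1.98  0.6   0.88  0.2 ]
9.8 [ 0.15  0.58 -0.91  1.98  0.6   0.88  0.2 ] [0.4412 0.1508 0.2607]
toolx yaw 163.41078315737562
(array([-0.5591, -1.439 , -0.0596]), array([-0.0005, -0.    ,  0.0023]))
```

Request:
{"method": "play_rows", "body": {"commands": [{"delta_rot": [0,0,0],"travel": [-0.15,-0.3,-0.1],"gripper": -1},{"delta_rot": [0,0,0],"travel": [-0.3,-0.65,-0.13],"gripper": -1},{"delta_rot": [0,0,0],"travel": [-0.45,-1,-0.13],"gripper": -1},{"delta_rot": [0,0,0],"travel": [-0.45,-1,-0.13],"gripper": -1}]}}

```text
clock: 10.3
tool_pos: [0.4623, -0.0174, 0.2781]
eef_rot: [0.149, 0.989, -0.002, -0.003]
contact_force: [0.1, 1.1, -1.3]
opening: 0.106
```

Request:
{"method": "play_rows", "body": {"commands": [{"delta_rot": [0,0,0],"travel": [0,-0.3,0],"gripper": -1},{"delta_rot": [0,0,0],"travel": [0,-0.5,0],"gripper": -1},{"delta_rot": [0,0,0],"travel": [0,-0.5,0],"gripper": -1},{"delta_rot": [0,0,0],"travel": [0,-0.5,0],"gripper": -1}]}}

```text
clock: 10.8
tool_pos: [0.4421, -0.0818, 0.2802]
eef_rot: [0.143, 0.99, 0.001, -0.0]
contact_force: [0.3, 0.9, -1.5]
opening: 0.108
```

```bash
python3 st.py; python3 w.py w3 centrifuge lock_top key; cat > guard.py <<'E'
import sys
from h import *
cam=sys.argv[1]; fish=cam=="wrist"
s=viewer.snapshot(cam); Z=s["z_map"]; U,V=np.meshgrid(np.arange(640),np.arange(480))
x=(U-s["cx"])/s["fx"]; y=(V-s["cy"])/s["fy"]
if fish: t=np.hypot(x,y)+1e-9; k=np.tan(t)/t; x,y=x*k,y*k
P=(att(s).apply(np.stack([x*Z,-y*Z,-Z],-1).reshape(-1,3))+np.array(s["origin"])).reshape(480,640,3)
C=s["color"].astype(int); brass=(C[...,0]>C[...,2]+60)&(Z>0)
m=brass&(abs(P[...,2]-.16)<.004)&(np.hypot(P[...,0]-.483,P[...,1]+.199)<.065)
t=P[m]; print("top",cv2.minAreaRect((t[:,:2]*1000).astype(np.float32)),len(t),np.median(t[:,2]))
m=(Z>0)&(abs(P[...,2]-.17)<.008)&(np.hypot(P[...,0]-.667,P[...,1]+.18)<.03); t=P[m]; print("knob",t.mean(0) if len(t) else 0,len(t))
E
python3 guard.py wrist; python3 guard.py side; python3 guard.py scene
```

```text
10.8 pos [ 0.4421 -0.0818  0.2802] yaw 163.55 tilt [-0.0008  0.0012] F [ 0.25  0.89 -1.46] M [ 0.099 -0.181  0.012] op 0.108 q [ 0.71  0.54 -0.98  1.99  0.57  0.91  0.71]
[ 0.3674 -0.0595  0.4262]
keyhole 0.81 [531.4 155.5] [0.4433 0.1522 0.075 ]
key_handle 0.26 [412.8 174.7] [0.4216 0.005  0.131 ]
socket 0.72 [199.1 317.4] [ 0.484  -0.2006  0.154 ]
lock_top 0.7 [531.  152.4] [0.4224 0.1011 0.16  ]
rack 0.62 [553.8 140.3] [0.4471 0.2379 0.    ]
key 0.72 [316.1 258.7] [ 0.4971 -0.0997  0.047 ]
centrifuge mask 14896 0.87
 zrange [0.0234 0.1208 0.1611]
   ((475.4862060546875, -199.837646484375), (49.96403121948242, 77.38058471679688), 4.412228584289551) [ 0.4677 -0.1937  0.1597] 3109
lock_top mask 14975 0.76
 zrange [0.0227 0.1207 0.1612]
   ((475.4862060546875, -199.837646484375), (49.96403121948242, 77.38058471679688), 4.412228584289551) [ 0.4677 -0.1937  0.1597] 3114
key mask 3481 0.9
 zrange [0.2191 0.3089 0.3138]
top ((476.027099609375, -199.76116943359375), (50.764041900634766, 76.90261840820312), 4.856302261352539) 2984 0.15990206480514915
knob 0 0
top ((482.81585693359375, -199.81837463378906), (62.160316467285156, 80.98528289794922), 5.3318915367126465) 660 0.16029514177707543
knob [ 0.66454792 -0.18811729  0.17061581] 94
top ((483.5526123046875, -195.01878356933594), (64.48051452636719, 83.80319213867188), 5.124304294586182) 237 0.1581989202090508
knob [ 0.66945375 -0.17528506  0.16889359] 57
```

View pics/w3.png

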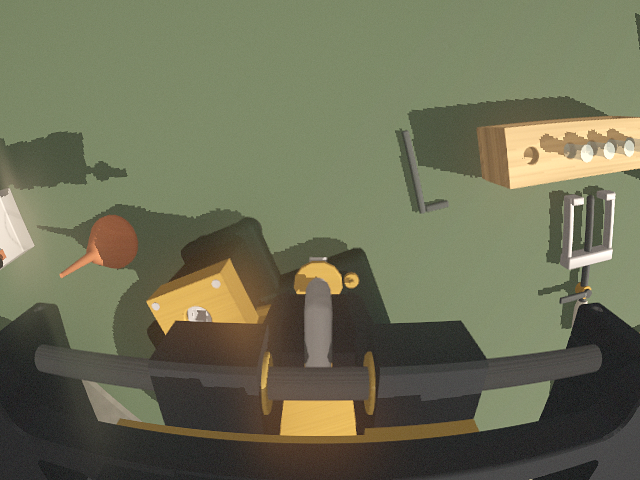

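The view shows the lock top at (205,295) with its well half hidden at (200,317), the empty key hole at (531,155), and the key upright in the grip. I'll put the camera right over the lock to measure the well centre and the socket angle.

Request:
{"method": "play_rows", "body": {"commands": [{"delta_rot": [0,0,0],"travel": [-0.3,-0.2,0],"gripper": -1},{"delta_rot": [0,0,0],"travel": [-0.6,-0.4,0],"gripper": -1},{"delta_rot": [0,0,0],"travel": [-0.95,-0.63,0],"gripper": -1},{"delta_rot": [0,0,0],"travel": [-0.95,-0.63,0.2],"gripper": -1},{"delta_rot": [0,0,0],"travel": [-0.95,-0.63,0.35],"gripper": -1},{"delta_rot": [0,0,0],"travel": [-0.95,-0.63,0.35],"gripper": -1},{"delta_rot": [0,0,0],"travel": [-0.95,-0.63,0.35],"gripper": -1}]}}

```text
clock: 12.32
tool_pos: [0.5525, -0.2141, 0.2291]
eef_rot: [0.144, 0.99, 0.0, 0.001]
contact_force: [0.2, 0.7, -1.3]
opening: 0.102
```

```bash
python3 st.py; python3 w.py w4 centrifuge; python3 guard.py wrist; python3 - <<'E'
from h import *
a=cv2.imread('pics/w4.png')
from h import viewer
s=viewer.snapshot("wrist"); u,v=proj(s,[.483,-.1998,.16],True); print(u,v)
u,v=int(u),int(v); c=a[max(0,v-60):v+60,max(0,u-80):u+80]; cv2.imwrite('pics/w4c.png',cv2.resize(c,(800,600),interpolation=cv2.INTER_CUBIC)); print(max(0,u-80),max(0,v-60))
E
```

```text
12.32 pos [ 0.5525 -0.2141  0.2291] yaw 163.45 tilt [ 0.0014 -0.    ] F [ 0.24  0.75 -1.26] M [ 0.092 -0.119  0.031] op 0.102 q [ 0.77  0.79 -0.89  1.66  0.69  1.04  0.94]
[ 0.4774 -0.1915  0.375 ]
keyhole 0.76 [626.7  35.1] [0.4422 0.1523 0.075 ]
key_handle 0.71 [320.6 334.6] [ 0.6216 -0.2323  0.131 ]
socket 0.77 [308.8 143.8] [ 0.4838 -0.1991  0.154 ]
lock_top 0.69 [304.3 139.9] [ 0.4807 -0.2007  0.16  ]
rack 0.72 [627.7  45.9] [0.4481 0.2346 0.    ]
key 0.57 [315.8 261.1] [ 0.5927 -0.2279  0.047 ]
centrifuge mask 60357 0.96
 zrange [0.0373 0.1326 0.1613]
   ((482.6326599121094, -199.5252227783203), (62.50676727294922, 76.6524887084961), 5.061940670013428) [ 0.4823 -0.1992  0.16  ] 12591
top ((482.61968994140625, -199.52719116210938), (62.43519592285156, 76.5082015991211), 5.0717453956604) 12130 0.1599807247493903
knob 0 0
307.55370607740036 144.0882245344122
227 84
```

View pics/w4c.png

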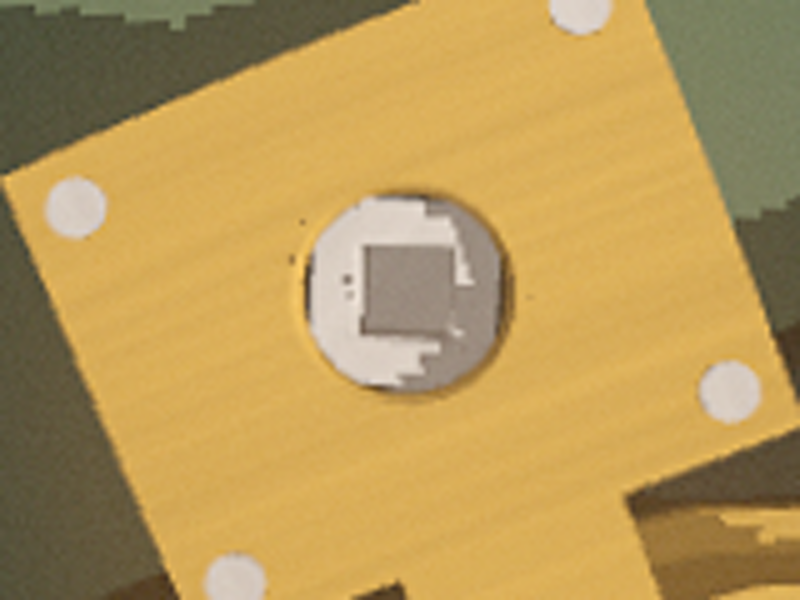

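The crop shows the well at (410,295) and the square socket, with corners near (365,247), (453,247), (455,333) and (361,333). Its sides run almost parallel to the gripper's axes. I'll work out the angle and the centre.

```bash
python3 - <<'E'
from h import *
s=viewer.snapshot("wrist")
f=lambda x,y: (227+x/5-.4,84+y/5-.4)
c=[at_z(s,*f(*p),.154,True)[:2] for p in [(365,247),(453,247),(455,333),(361,333)]]
print(np.round(c,4),np.mean(c,0))
for i in range(4):
    d=c[(i+1)%4]-c[i]; print(np.hypot(*d),(np.degrees(np.arctan2(d[1],d[0]))+45)%90-45)
# well circle
w=[at_z(s,*f(*p),.16,True)[:2] for p in [(303,295),(515,295),(410,190),(410,400)]]; print(np.mean(w,0),np.round(w,4))
# key as gripped: collar/handle in mask
for d in viewer.outline_of("wrist","key")[:1]:
    m=d["pixels"];print(d["conf"],m.sum()); V,U=np.nonzero(m); print(U.min(),U.max(),V.min(),V.max())
c=s["color"][225:390,210:430,::-1]; cv2.imwrite("pics/key.png",cv2.resize(c,(800,600),interpolation=cv2.INTER_CUBIC))
st=r.get_state(); T=R.from_quat(st["eef_rot"]); tp=np.array(st["tool_pos"])
for n,h in [("tip",.065),("collar",.065-.032),("top",-.033)]: print(n,proj(s,tp+T.apply([0,0,h]),True).round(1))
E
```

```text
[[ 0.4755 -0.2026]
 [ 0.4784 -0.1927]
 [ 0.4883 -0.1954]
 [ 0.4851 -0.206 ]] [ 0.48182276 -0.19916822]
0.01028921424780968 -16.84573032377037
0.010210206439796978 -15.2521596346748
0.011053686435178721 -16.80381056789672
0.01022564172640324 -19.53919606365372
[ 0.4822666 -0.1990252] [[ 0.4787 -0.2107]
 [ 0.4857 -0.1875]
 [ 0.4707 -0.1955]
 [ 0.494  -0.2025]]
0.94 3435
294 342 257 367
tip [317.6 262.1]
collar [317.4 283.3]
top [317.1 355.1]
```

View pics/key.png

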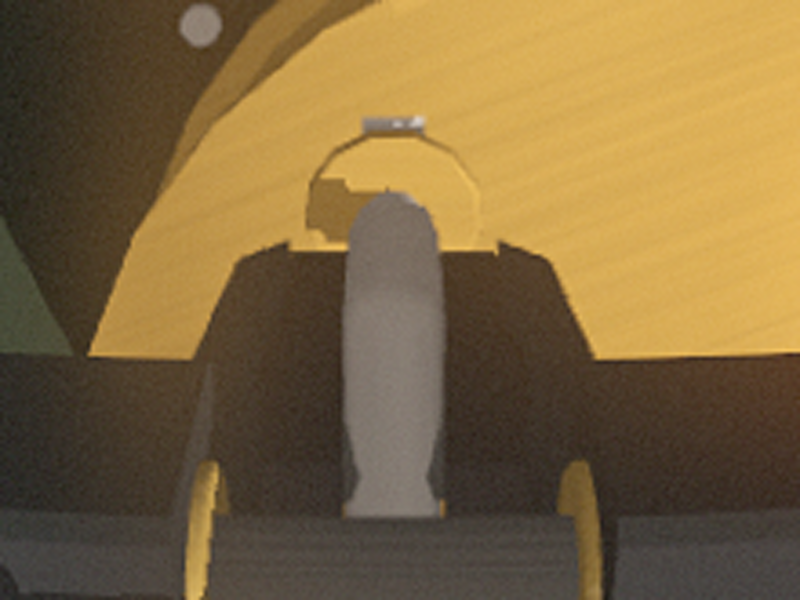

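The key hangs straight in the grip, with its tip at pixel (318,259) in line with the prediction. The socket centre is (0.4823, -0.1993) and its sides stand at -16.9°, almost the key's own yaw of -16.6°. I go above it.

Request:
{"method": "play_rows", "body": {"commands": [{"delta_rot": [0,0,0],"travel": [0,0,-0.1],"gripper": -1},{"delta_rot": [0,0,0],"travel": [0.15,0,-0.15],"gripper": -1},{"delta_rot": [0,0,0],"travel": [0.35,-0.02,-0.15],"gripper": -1},{"delta_rot": [0,0,0],"travel": [0.476,-0.04,-0.15],"gripper": -1},{"delta_rot": [0,0,0],"travel": [0.476,-0.04,-0.15],"gripper": -1},{"delta_rot": [0,0,0],"travel": [0.476,-0.04,-0.1],"gripper": -1},{"delta_rot": [0,0,0],"travel": [0.476,-0.04,-0.1],"gripper": -1}]}}

```text
clock: 13.8
tool_pos: [0.4823, -0.1997, 0.2427]
eef_rot: [0.144, 0.99, 0.0, -0.0]
contact_force: [-1.2, 0.8, -1.2]
opening: 0.106
```

```bash
python3 st.py; python3 c.py .4823 -.1993 .225 163.2
```

```text
13.8 pos [ 0.4823 -0.1997  0.2427] yaw 163.44 tilt [-0.0002  0.0005] F [-1.2   0.79 -1.21] M [-0.004 -0.132 -0.013] op 0.106 q [ 0.85  0.69 -0.92  1.85  0.67  0.95  0.9 ]
13.8 [ 0.85  0.69 -0.92  1.85  0.67  0.95  0.9 ] [ 0.4823 -0.1997  0.2427]
toolx yaw 163.43838552896025
(array([0.0008, 0.0026, 0.1178]), array([ 0.0001, -0.0001,  0.0013]))
```

Tip now about 18 mm above the case. I go down 21 mm, into the well, stopping 3 mm short of the mouth.

Request:
{"method": "play_rows", "body": {"commands": [{"delta_rot": [0,0,0.001],"travel": [0.001,0.002,0.05],"gripper": -1},{"delta_rot": [0,0,0.001],"travel": [0.001,0.002,0.1],"gripper": -1},{"delta_rot": [0,0,0.001],"travel": [0.001,0.002,0.12],"gripper": -1},{"delta_rot": [0,0,0.001],"travel": [0.001,0.002,0.14],"gripper": -1},{"delta_rot": [0,0,0.001],"travel": [0.001,0.002,0.14],"gripper": -1}]}}

```text
clock: 14.42
tool_pos: [0.4816, -0.1994, 0.2221]
eef_rot: [0.146, 0.989, -0.0, -0.0]
contact_force: [0.5, 0.1, -0.8]
opening: 0.107
```

Request:
{"method": "play_rows", "body": {"commands": [{"delta_rot": [0,0,0],"travel": [0,0,0.008],"gripper": -1},{"delta_rot": [0,0,0],"travel": [0,0,0.016],"gripper": -1},{"delta_rot": [0,0,0],"travel": [0,0,0.024],"gripper": -1},{"delta_rot": [0,0,0],"travel": [0,0,0.028],"gripper": -1},{"delta_rot": [0,0,0],"travel": [0,0,0.028],"gripper": -1}]}}

```text
clock: 15.05
tool_pos: [0.4817, -0.1994, 0.218]
eef_rot: [0.146, 0.989, -0.0, 0.0]
contact_force: [0.6, -0.5, -1.5]
opening: 0.103
```

Request:
{"method": "play_rows", "body": {"commands": [{"delta_rot": [0,0,0],"travel": [0,0,0.005],"gripper": -1},{"delta_rot": [0,0,0],"travel": [0,0,0.01],"gripper": -1},{"delta_rot": [0,0,0],"travel": [0,0,0.014],"gripper": -1},{"delta_rot": [0,0,0],"travel": [0,0,0.014],"gripper": -1}]}}

```text
clock: 15.55
tool_pos: [0.4817, -0.1994, 0.2159]
eef_rot: [0.146, 0.989, -0.0, -0.0]
contact_force: [-0.0, 0.0, -1.6]
opening: 0.108
```

Request:
{"method": "play_rows", "body": {"commands": [{"delta_rot": [0,0,0],"travel": [0,0,0.005],"gripper": -1},{"delta_rot": [0,0,0],"travel": [0,0,0.01],"gripper": -1},{"delta_rot": [0,0,0],"travel": [0,0,0.014],"gripper": -1},{"delta_rot": [0,0,0],"travel": [0,0,0.014],"gripper": -1}]}}

```text
clock: 16.05
tool_pos: [0.4816, -0.1994, 0.2138]
eef_rot: [0.146, 0.989, -0.0, -0.0]
contact_force: [-0.1, 0.1, -1.7]
opening: 0.107
```

Already about 5 mm below the mouth with no contact force, so the key is in the square. I continue gently.

Request:
{"method": "play_rows", "body": {"commands": [{"delta_rot": [0,0,0],"travel": [0,0,0.01],"gripper": -1},{"delta_rot": [0,0,0],"travel": [0,0,0.02],"gripper": -1},{"delta_rot": [0,0,0],"travel": [0,0,0.03],"gripper": -1},{"delta_rot": [0,0,0],"travel": [0,0,0.03],"gripper": -1}]}}

```text
clock: 16.55
tool_pos: [0.4816, -0.1994, 0.2092]
eef_rot: [0.146, 0.989, -0.0, -0.0]
contact_force: [0.3, 0.5, -1.2]
opening: 0.11
```

Request:
{"method": "play_rows", "body": {"commands": [{"delta_rot": [0,0,0],"travel": [0,0,0.01],"gripper": -1},{"delta_rot": [0,0,0],"travel": [0,0,0.02],"gripper": -1},{"delta_rot": [0,0,0],"travel": [0,0,0.03],"gripper": -1},{"delta_rot": [0,0,0],"travel": [0,0,0.03],"gripper": -1}]}}

```text
clock: 17.05
tool_pos: [0.4816, -0.1994, 0.2047]
eef_rot: [0.146, 0.989, -0.0, -0.0]
contact_force: [-0.2, 0.5, -1.3]
opening: 0.107
```

```bash
python3 st.py
```

```text
17.05 pos [ 0.4816 -0.1994  0.2047] yaw 163.26 tilt [-0.0003  0.    ] F [-0.24  0.52 -1.3 ] M [ 0.048 -0.14  -0.012] op 0.107 q [ 0.82  0.73 -0.88  1.89  0.74  0.88  0.84]
```

Request:
{"method": "play_rows", "body": {"commands": [{"delta_rot": [0,0,0],"travel": [0,0,0.01],"gripper": -1},{"delta_rot": [0,0,0],"travel": [0,0,0.02],"gripper": -1},{"delta_rot": [0,0,0],"travel": [0,0,0.025],"gripper": -1},{"delta_rot": [0,0,0],"travel": [0,0,0.025],"gripper": -1}]}}

```text
clock: 17.55
tool_pos: [0.4816, -0.1994, 0.201]
eef_rot: [0.146, 0.989, -0.0, -0.0]
contact_force: [0.3, -0.7, -1.3]
opening: 0.107
```

Request:
{"method": "play_rows", "body": {"commands": [{"delta_rot": [0,0,0],"travel": [0,0,0.004],"gripper": -1},{"delta_rot": [0,0,0],"travel": [0,0,0.008],"gripper": -1},{"delta_rot": [0,0,0],"travel": [0,0,0.008],"gripper": -1},{"delta_rot": [0,0,0],"travel": [0,0,0.008],"gripper": -1}]}}

```text
clock: 18.05
tool_pos: [0.4817, -0.1994, 0.1999]
eef_rot: [0.146, 0.989, -0.0, 0.0]
contact_force: [0.0, -1.0, -0.9]
opening: 0.107
```

```bash
python3 st.py
```

```text
18.05 pos [ 0.4817 -0.1994  0.1999] yaw 163.27 tilt [ 0.0001 -0.0001] F [ 0.02 -1.01 -0.92] M [ 0.004 -0.194  0.01 ] op 0.107 q [ 0.81  0.74 -0.87  1.9   0.74  0.87  0.83]
```

Request:
{"method": "play_rows", "body": {"commands": [{"delta_rot": [0,0,0],"travel": [0,0,0.004],"gripper": -1},{"delta_rot": [0,0,0],"travel": [0,0,0.008],"gripper": -1},{"delta_rot": [0,0,0],"travel": [0,0,0.008],"gripper": -1},{"delta_rot": [0,0,0],"travel": [0,0,0.008],"gripper": -1}]}}

```text
clock: 18.55
tool_pos: [0.4819, -0.1994, 0.199]
eef_rot: [0.146, 0.989, -0.0, 0.0]
contact_force: [-0.5, 0.0, 3.6]
opening: 0.109
```

The floor is felt at about 5 N, so the key is fully home. Now I turn clockwise in small steps.

Request:
{"method": "play_rows", "body": {"commands": [{"delta_rot": [0,0,0.015],"travel": [0,0,-0.003],"gripper": -1},{"delta_rot": [0,0,0.03],"travel": [0,0,-0.003],"gripper": -1},{"delta_rot": [0,0,0.045],"travel": [0,0,-0.003],"gripper": -1},{"delta_rot": [0,0,0.06],"travel": [0,0,-0.003],"gripper": -1},{"delta_rot": [0,0,0.075],"travel": [0,0,-0.003],"gripper": -1},{"delta_rot": [0,0,0.09],"travel": [0,0,-0.003],"gripper": -1},{"delta_rot": [0,0,0.1],"travel": [0,0,-0.003],"gripper": -1}]}}

```text
clock: 19.42
tool_pos: [0.4818, -0.1991, 0.1991]
eef_rot: [0.299, 0.954, 0.0, 0.0]
contact_force: [-0.0, 0.8, 1.3]
opening: 0.105
```

```bash
python3 st.py
```

```text
19.43 pos [ 0.4818 -0.1991  0.1991] yaw 145.25 tilt [0.0004 0.0003] F [-0.01  0.84  1.32] M [ 0.092 -0.166  0.224] op 0.105 q [ 0.77  0.71 -0.79  1.9   0.69  0.82  0.58]
```

Request:
{"method": "play_rows", "body": {"commands": [{"delta_rot": [0,0,0.015],"travel": [0,0,0],"gripper": -1},{"delta_rot": [0,0,0.03],"travel": [0,0,0],"gripper": -1},{"delta_rot": [0,0,0.045],"travel": [0,0,0],"gripper": -1},{"delta_rot": [0,0,0.06],"travel": [0,0,0],"gripper": -1},{"delta_rot": [0,0,0.075],"travel": [0,0,0],"gripper": -1},{"delta_rot": [0,0,0.09],"travel": [0,0,0],"gripper": -1},{"delta_rot": [0,0,0.1],"travel": [0,0,0],"gripper": -1}]}}

```text
clock: 20.3
tool_pos: [0.482, -0.199, 0.1991]
eef_rot: [0.445, 0.896, 0.0, 0.0]
contact_force: [-0.2, 1.7, -0.3]
opening: 0.105
```

Request:
{"method": "play_rows", "body": {"commands": [{"delta_rot": [0,0,0.015],"travel": [0,0,0],"gripper": -1},{"delta_rot": [0,0,0.03],"travel": [0,0,0],"gripper": -1},{"delta_rot": [0,0,0.045],"travel": [0,0,0],"gripper": -1},{"delta_rot": [0,0,0.06],"travel": [0,0,0],"gripper": -1},{"delta_rot": [0,0,0.07],"travel": [0,0,0],"gripper": -1},{"delta_rot": [0,0,0.08],"travel": [0,0,0],"gripper": -1},{"delta_rot": [0,0,0.08],"travel": [0,0,0],"gripper": -1}]}}

```text
clock: 21.18
tool_pos: [0.4819, -0.1992, 0.1991]
eef_rot: [0.553, 0.833, 0.0, 0.0]
contact_force: [3.3, 2.9, -3.3]
opening: 0.111
```

```bash
python3 st.py
```

```text
21.18 pos [ 0.4819 -0.1992  0.1991] yaw 112.85 tilt [0.0005 0.0002] F [ 3.26  2.88 -3.3 ] M [ 0.654 -0.795  0.196] op 0.111 q [ 0.69  0.67 -0.63  1.91  0.57  0.75  0.13]
```

Request:
{"method": "play_rows", "body": {"commands": [{"delta_rot": [0,0,0.008],"travel": [0,0,0],"gripper": -1},{"delta_rot": [0,0,0.016],"travel": [0,0,0],"gripper": -1},{"delta_rot": [0,0,0.024],"travel": [0,0,0],"gripper": -1},{"delta_rot": [0,0,0.03],"travel": [0,0,0],"gripper": -1},{"delta_rot": [0,0,0.03],"travel": [0,0,0],"gripper": -1}]}}

```text
clock: 21.8
tool_pos: [0.4819, -0.1993, 0.1991]
eef_rot: [0.592, 0.806, 0.0, 0.0]
contact_force: [3.1, 3.3, -3.3]
opening: 0.104
```

```bash
python3 st.py; cat > bolt.py <<'E'
from h import *
s=viewer.snapshot("side"); save(s,"b1")
for n in ["bolt","key"]:
    for d in viewer.outline_of("side",n)[:2]: print(n,round(d["conf"],2),d["at"],d["pixels"].sum())
u,v=proj(s,[.52,-.196,.15]).astype(int); print(u,v)
c=s["color"][v-40:v+35,u-60:u+40,::-1]; cv2.imwrite("pics/b1c.png",cv2.resize(c,(800,600),interpolation=2))
E
python3 bolt.py
```

```text
21.8 pos [ 0.4819 -0.1993  0.1991] yaw 107.45 tilt [0.0004 0.0001] F [ 3.06  3.25 -3.32] M [ 0.85  -1.02   0.249] op 0.104 q [ 0.67  0.67 -0.6   1.91  0.55  0.74  0.05]
bolt 0.3 [304.2, 402.7] 890
key 0.68 [322.5, 291.6] 169
338 297
```

View pics/b1c.png

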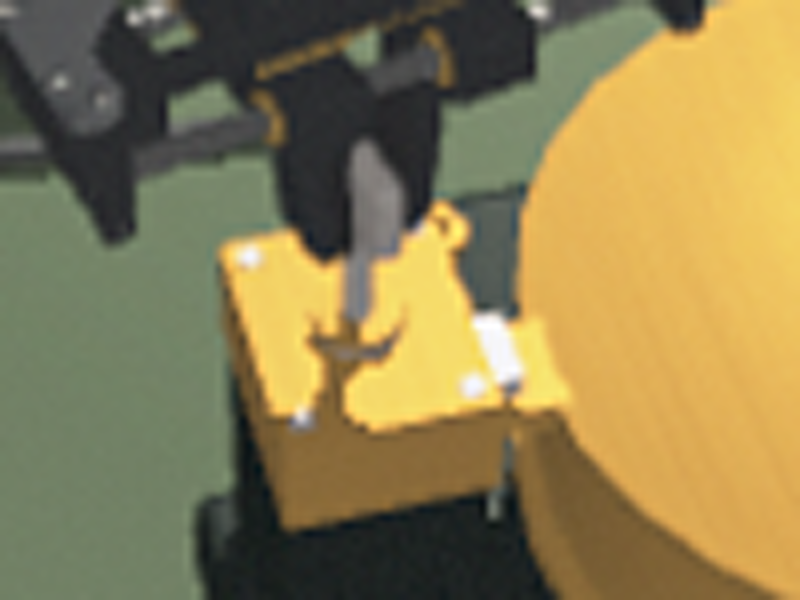

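The bolt (white, at (497,348) in the crop) is partly out. The moment is 0.25 N m, so I continue in fine steps.

Request:
{"method": "play_rows", "body": {"commands": [{"delta_rot": [0,0,0.006],"travel": [0,0,0],"gripper": -1},{"delta_rot": [0,0,0.012],"travel": [0,0,0],"gripper": -1},{"delta_rot": [0,0,0.018],"travel": [0,0,0],"gripper": -1},{"delta_rot": [0,0,0.018],"travel": [0,0,0],"gripper": -1}]}}

```text
clock: 22.45
tool_pos: [0.4819, -0.1993, 0.1991]
eef_rot: [0.614, 0.789, 0.0, 0.0]
contact_force: [3.9, 4.0, -3.4]
opening: 0.106
```

```bash
python3 st.py; cat > kyaw.py <<'E'
from h import *
# bolt: white steel between case and lid, side camera
s=viewer.snapshot("side"); Z=s["z_map"]; C=s["color"].astype(int)
U,V=np.meshgrid(np.arange(640),np.arange(480))
P=(att(s).apply(np.stack([(U-s["cx"])/s["fx"]*Z,-(V-s["cy"])/s["fy"]*Z,-Z],-1).reshape(-1,3))+np.array(s["origin"])).reshape(480,640,3)
a=np.radians(5.06); d=P-np.array([.4826,-.1995,0]); X=d[...,0]*np.cos(a)+d[...,1]*np.sin(a); Y=-d[...,0]*np.sin(a)+d[...,1]*np.cos(a)
m=(Z>0)&(C.max(-1)-C.min(-1)<50)&(C.min(-1)>120)&(X>.026)&(X<.06)&(abs(Y)<.025)&(P[...,2]>.12)
print("bolt px",m.sum(),"x",np.percentile(X[m],[0,50,100]).round(4) if m.any() else 0,"z",P[...,2][m].mean().round(3) if m.any() else 0)
# key angle from wrist handle outline
w=viewer.snapshot("wrist")
for q in viewer.outline_of("wrist","key")[:1]:
    Zw=w["z_map"]; Vv,Uu=np.nonzero(q["pixels"]&(Zw>0)); x=(Uu-w["cx"])/w["fx"]; y=(Vv-w["cy"])/w["fy"]; t=np.hypot(x,y)+1e-9; k=np.tan(t)/t; z=Zw[Vv,Uu]
    Q=att(w).apply(np.stack([x*k*z,-y*k*z,-z],-1))+np.array(w["origin"])
    zt=np.percentile(Q[:,2],98); T=Q[Q[:,2]>zt-.004]; print("handle top",zt.round(4),cv2.minAreaRect((T[:,:2]*1000).astype(np.float32)),len(T))
E
python3 kyaw.py
```

```text
22.45 pos [ 0.4819 -0.1993  0.1991] yaw 104.23 tilt [0.0005 0.0001] F [ 3.87  3.95 -3.36] M [ 0.849 -1.077  0.222] op 0.106 q [ 0.66  0.66 -0.59  1.91  0.54  0.73  0.01]
bolt px 42 x [0.0355 0.0427 0.0501] z 0.161
```

Request:
{"method": "play_rows", "body": {"commands": [{"delta_rot": [0,0,0.006],"travel": [0,0,0],"gripper": -1},{"delta_rot": [0,0,0.012],"travel": [0,0,0],"gripper": -1},{"delta_rot": [0,0,0.018],"travel": [0,0,0],"gripper": -1},{"delta_rot": [0,0,0.018],"travel": [0,0,0],"gripper": -1}]}}

```text
clock: 23.1
tool_pos: [0.482, -0.1993, 0.1991]
eef_rot: [0.636, 0.772, 0.0, 0.0]
contact_force: [3.6, 3.4, -3.9]
opening: 0.106
```

```bash
python3 st.py;python3 kyaw.py
```

```text
23.1 pos [ 0.482  -0.1993  0.1991] yaw 100.99 tilt [0.0005 0.0002] F [ 3.61  3.4  -3.86] M [ 0.839 -1.017  0.183] op 0.106 q [ 0.65  0.66 -0.57  1.91  0.52  0.73 -0.03]
bolt px 47 x [0.036  0.0428 0.0511] z 0.165
handle top 0.2328 ((479.6065368652344, -189.92613220214844), (9.82771110534668, 34.75803756713867), 11.190751075744629) 1634
```

The bolt end is still advancing (0.0501 to 0.0511 m) and the moment has not risen, so it is not at the stop yet.

Request:
{"method": "play_rows", "body": {"commands": [{"delta_rot": [0,0,0.006],"travel": [0,0,0],"gripper": -1},{"delta_rot": [0,0,0.012],"travel": [0,0,0],"gripper": -1},{"delta_rot": [0,0,0.018],"travel": [0,0,0],"gripper": -1},{"delta_rot": [0,0,0.018],"travel": [0,0,0],"gripper": -1}]}}

```text
clock: 23.75
tool_pos: [0.482, -0.1993, 0.1991]
eef_rot: [0.658, 0.753, 0.0, 0.0]
contact_force: [4.3, 2.9, -4.2]
opening: 0.109
```

```bash
python3 st.py;python3 kyaw.py
```

```text
23.75 pos [ 0.482  -0.1993  0.1991] yaw 97.76 tilt [0.0006 0.0001] F [ 4.32  2.88 -4.24] M [ 0.847 -1.087  0.274] op 0.109 q [ 0.64  0.66 -0.56  1.91  0.51  0.72 -0.08]
bolt px 56 x [0.0336 0.0442 0.0593] z 0.169
handle top 0.2327 ((479.9224548339844, -189.36151123046875), (9.890116691589355, 34.0445671081543), 8.595954895019531) 1623
```

Request:
{"method": "play_rows", "body": {"commands": [{"delta_rot": [0,0,0.005],"travel": [0,0,0],"gripper": -1},{"delta_rot": [0,0,0.008],"travel": [0,0,0],"gripper": -1},{"delta_rot": [0,0,0.008],"travel": [0,0,0],"gripper": -1}]}}

```text
clock: 24.28
tool_pos: [0.482, -0.1993, 0.1992]
eef_rot: [0.667, 0.745, 0.0, 0.0]
contact_force: [4.9, 3.3, -3.7]
opening: 0.106
```

```bash
for i in 1 2 3; do python3 st.py|grep -o "M.*op";python3 kyaw.py; done
```

```text
M [ 0.785 -1.118  0.347] op
bolt px 58 x [0.037  0.0432 0.0589] z 0.175
handle top 0.2328 ((480.6897277832031, -193.06704711914062), (9.788687705993652, 27.671642303466797), 7.071592807769775) 1618
M [ 0.793 -1.098  0.374] op
bolt px 60 x [0.0373 0.0438 0.0589] z 0.179
handle top 0.2328 ((480.4501647949219, -189.2896728515625), (10.124480247497559, 34.674015045166016), 5.326796531677246) 1635
M [ 0.85  -1.049  0.325] op
bolt px 58 x [0.0373 0.0441 0.0582] z 0.175
handle top 0.2327 ((480.7439880371094, -192.6903076171875), (9.601602554321289, 27.55852508544922), 7.507421016693115) 1560
```

The moment rose to about 0.35 N m with only 1.4° more turn, so this is the solid stop. I ease the twist back off.

Request:
{"method": "play_rows", "body": {"commands": [{"delta_rot": [0,0,-0.01],"travel": [0,0,0],"gripper": -1},{"delta_rot": [0,0,-0.02],"travel": [0,0,0],"gripper": -1},{"delta_rot": [0,0,-0.03],"travel": [0,0,0],"gripper": -1},{"delta_rot": [0,0,-0.03],"travel": [0,0,0],"gripper": -1},{"delta_rot": [0,0,-0.03],"travel": [0,0,0],"gripper": -1}]}}

```text
clock: 25.35
tool_pos: [0.4818, -0.1994, 0.1992]
eef_rot: [0.632, 0.775, 0.0, 0.0]
contact_force: [3.8, 3.7, -2.7]
opening: 0.11
```

```bash
python3 st.py;python3 kyaw.py
```

```text
25.35 pos [ 0.4818 -0.1994  0.1992] yaw 101.66 tilt [0.0004 0.0001] F [ 3.76  3.69 -2.67] M [ 0.917 -1.079  0.025] op 0.11 q [ 0.66  0.66 -0.58  1.91  0.53  0.73 -0.02]
bolt px 49 x [0.0358 0.0437 0.0522] z 0.16
handle top 0.2327 ((480.1700439453125, -193.27645874023438), (9.87423038482666, 27.345130920410156), 11.76083755493164) 1622
```

The torque is relieved, so I draw the key straight out.

Request:
{"method": "play_rows", "body": {"commands": [{"delta_rot": [0,0,0],"travel": [0,0,-0.015],"gripper": -1},{"delta_rot": [0,0,0],"travel": [0,0,-0.03],"gripper": -1},{"delta_rot": [0,0,0],"travel": [0,0,-0.045],"gripper": -1},{"delta_rot": [0,0,0],"travel": [0,0,-0.06],"gripper": -1},{"delta_rot": [0,0,0],"travel": [0,0,-0.075],"gripper": -1}]}}

```text
clock: 26.12
tool_pos: [0.4815, -0.1995, 0.2101]
eef_rot: [0.632, 0.775, -0.0, -0.0]
contact_force: [3.1, 2.4, -5.7]
opening: 0.107
```

Request:
{"method": "play_rows", "body": {"commands": [{"delta_rot": [0,0,0],"travel": [0,0,-0.02],"gripper": -1},{"delta_rot": [0,0,0],"travel": [0,0,-0.05],"gripper": -1},{"delta_rot": [0,0,0],"travel": [0,0,-0.1],"gripper": -1},{"delta_rot": [0,0,0],"travel": [0,0,-0.15],"gripper": -1},{"delta_rot": [0,0,0],"travel": [0,0,-0.25],"gripper": -1},{"delta_rot": [0,0,0],"travel": [0,0,-0.25],"gripper": -1}]}}

```text
clock: 26.88
tool_pos: [0.4824, -0.1997, 0.2493]
eef_rot: [0.632, 0.775, 0.0, 0.001]
contact_force: [-0.9, -0.6, -1.4]
opening: 0.104
```

```bash
python3 st.py;python3 kyaw.py; python3 c.py .555 -.215 .2463 163.2
```

```text
26.88 pos [ 0.4824 -0.1997  0.2493] yaw 101.68 tilt [ 0.0024 -0.0012] F [-0.92 -0.65 -1.4 ] M [-0.044 -0.098  0.054] op 0.104 q [ 0.69  0.59 -0.63  1.85  0.46  0.84  0.04]
bolt px 54 x [0.0287 0.0437 0.0522] z 0.183
handle top 0.2821 ((480.3841857910156, -193.3745574951172), (10.127303123474121, 27.321102142333984), 11.545351028442383) 1632
27.025 [ 0.69  0.6  -0.63  1.85  0.46  0.84  0.04] [ 0.4814 -0.1995  0.2478]
toolx yaw 101.69670364823402
(array([-0.2006,  0.4597,  0.0097]), array([-2.000e-04, -1.000e-04, -3.417e-01]))
```

Key is out. I return to the viewing pose over the lid to check the socket angle and the bolt.

Request:
{"method": "play_rows", "body": {"commands": [{"delta_rot": [0,0,-0.05],"travel": [-0.05,0.1,0],"gripper": -1},{"delta_rot": [0,0,-0.1],"travel": [-0.1,0.3,0],"gripper": -1},{"delta_rot": [0,0,-0.15],"travel": [-0.2,0.46,0],"gripper": -1},{"delta_rot": [0,0,-0.2],"travel": [-0.2,0.46,0.05],"gripper": -1},{"delta_rot": [0,0,-0.25],"travel": [-0.2,0.46,0.1],"gripper": -1},{"delta_rot": [0,0,-0.3],"travel": [-0.2,0.46,0.1],"gripper": -1},{"delta_rot": [0,0,-0.342],"travel": [-0.2,0.46,0.1],"gripper": -1},{"delta_rot": [0,0,-0.342],"travel": [-0.2,0.46,0.1],"gripper": -1}]}}

```text
clock: 28.02
tool_pos: [0.5549, -0.2149, 0.2321]
eef_rot: [0.146, 0.989, 0.0, -0.001]
contact_force: [-0.1, -0.4, -1.0]
opening: 0.103
```

```bash
python3 st.py; python3 - <<'E'
from h import *
s=viewer.snapshot("wrist"); u,v=proj(s,[.4926,-.1998,.158],True).astype(int); print(u,v)
c=s["color"][v-65:v+85,u-100:u+100,::-1]; cv2.imwrite("pics/w5c.png",cv2.resize(c,(800,600),interpolation=cv2.INTER_CUBIC))
np.save("w5.npy",{k:s[k] for k in s if k not in("color",)},allow_pickle=True); print(u-100,v-65)
E
```

```text
28.02 pos [ 0.5549 -0.2149  0.2321] yaw 163.17 tilt [-0.0013  0.0007] F [-0.15 -0.37 -1.  ] M [ 0.088 -0.133 -0.02 ] op 0.103 q [ 0.77  0.79 -0.89  1.65  0.69  1.05  0.94]
311 154
211 89
```

View pics/w5c.png

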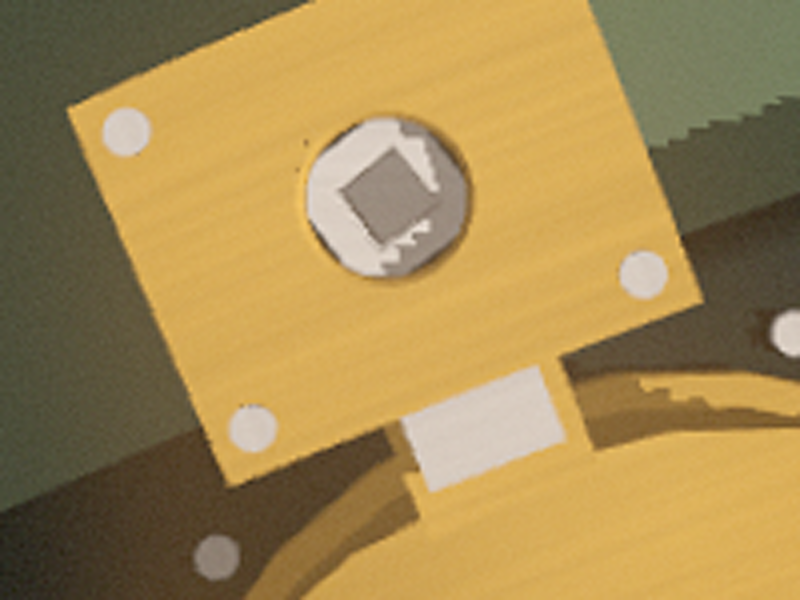

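The crop shows the bolt clearly out over the lug: its root is at (403,418)–(540,365) and its end at (430,492)–(565,438). The socket at (388,197) has been turned. I measure the angle.

```bash
python3 - <<'E'
from h import *
s=np.load("w5.npy",allow_pickle=True).item()
f=lambda p,z: at_z(s,211+p[0]/4-.4,89+p[1]/4-.4,z,True)[:2]
c=[f(p,.154) for p in [(340,190),(393,149),(436,200),(383,245)]]
for i in range(4):
    d=c[(i+1)%4]-c[i]; print(np.hypot(*d).round(4),((np.degrees(np.arctan2(d[1],d[0]))-5.06)%90-90).round(2),"deg; stop -74.5")
print(np.mean(c,0))
for z in (.14,.15): 
    a,b=(f((403,418),.16)+f((540,365),.16))/2,(f((430,492),z)+f((565,438),z))/2; print("bolt sticks out",z,np.hypot(*(b-a)))
E
python3 c.py .4422 .1521 .27 163.44
```

```text
0.01 -74.16 deg; stop -74.5
0.01 -72.25 deg; stop -74.5
0.0104 -71.32 deg; stop -74.5
0.0105 -74.56 deg; stop -74.5
[ 0.48240528 -0.19912207]
bolt sticks out 0.14 0.015919504203573742
bolt sticks out 0.15 0.013862215058275675
28.075 [ 0.77  0.79 -0.89  1.65  0.69  1.05  0.94] [ 0.555  -0.2149  0.2323]
toolx yaw 163.11225800838145
(array([ 1.4305,  2.1226, -0.2497]), array([ 0.    , -0.0003, -0.0018]))
```

The socket sides stand at about -73° ±1.5 (the stop is at -74.5°) and the bolt shows 14–16 mm, so it is right out. Now back to the rack.

Request:
{"method": "play_rows", "body": {"commands": [{"delta_rot": [0,0,0],"travel": [0.1,0.1,-0.25],"gripper": -1},{"delta_rot": [0,0,0],"travel": [0.3,0.4,-0.35],"gripper": -1},{"delta_rot": [0,0,0],"travel": [0.5,0.7,-0.35],"gripper": -1},{"delta_rot": [0,0,0],"travel": [0.7,1,-0.35],"gripper": -1},{"delta_rot": [0,0,0],"travel": [0.7,1,-0.35],"gripper": -1}]}}

```text
clock: 28.7
tool_pos: [0.4969, -0.0362, 0.2864]
eef_rot: [0.142, 0.99, 0.001, 0.0]
contact_force: [0.2, -0.1, -1.6]
opening: 0.104
```

Request:
{"method": "play_rows", "body": {"commands": [{"delta_rot": [0,0,0],"travel": [0.2,0.3,0],"gripper": -1},{"delta_rot": [0,0,0],"travel": [0.4,0.6,0],"gripper": -1},{"delta_rot": [0,0,0],"travel": [0.6,0.9,0],"gripper": -1},{"delta_rot": [0,0,0],"travel": [0.7,0.95,0],"gripper": -1},{"delta_rot": [0,0,0],"travel": [0.7,0.95,0],"gripper": -1},{"delta_rot": [0,0,0],"travel": [0.7,0.95,0],"gripper": -1}]}}

```text
clock: 29.45
tool_pos: [0.4394, 0.1237, 0.285]
eef_rot: [0.147, 0.989, -0.001, 0.0]
contact_force: [0.4, -0.3, -1.2]
opening: 0.111
```

```bash
python3 c.py .4422 .1521 .19 163.44
```

```text
29.45 [ 0.24  0.54 -0.95  1.97  0.55  0.92  0.28] [0.4394 0.1237 0.285 ]
toolx yaw 163.03830686123194
(array([0.0374, 0.1878, 0.633 ]), array([-0.0005,  0.0001, -0.0022]))
```

Request:
{"method": "play_rows", "body": {"commands": [{"delta_rot": [0,0,-0.002],"travel": [0.037,0.188,0.1],"gripper": -1},{"delta_rot": [0,0,-0.002],"travel": [0.037,0.188,0.4],"gripper": -1},{"delta_rot": [0,0,-0.002],"travel": [0.037,0.188,0.7],"gripper": -1},{"delta_rot": [0,0,-0.002],"travel": [0.037,0.188,0.8],"gripper": -1},{"delta_rot": [0,0,-0.002],"travel": [0.037,0.188,0.8],"gripper": -1}]}}

```text
clock: 30.08
tool_pos: [0.4415, 0.1525, 0.1641]
eef_rot: [0.144, 0.99, -0.001, -0.001]
contact_force: [-0.1, 0.4, -0.9]
opening: 0.104
```

```bash
python3 st.py; python3 w.py w6 rack; python3 c.py .4422 .1520 .113 163.44; python3 - <<'E'
from h import *
a=cv2.imread("pics/w6.png")[190:360,205:430]; cv2.imwrite("pics/w6c.png",cv2.resize(a,(794,600),interpolation=cv2.INTER_CUBIC))
s=viewer.snapshot("wrist"); st=r.get_state(); T=R.from_quat(st["eef_rot"]); tp=np.array(st["tool_pos"])
k=794/225
for n,h in [("tip",.065),("collar",.037)]: print(n,(proj(s,tp+T.apply([0,0,h]),True)-[205,190])*k)
print("hole",(proj(s,[.4428,.1518,.075],True)-[205,190])*k)
E
```

```text
30.07 pos [0.4415 0.1525 0.1641] yaw 163.45 tilt [-0.0022 -0.0019] F [-0.07  0.38 -0.93] M [ 0.012 -0.152  0.04 ] op 0.104 q [ 0.03  0.71 -0.76  2.08  0.81  0.67  0.  ]
[0.3671 0.1754 0.3102]
keyhole 0.86 [315.3 250.8] [0.4417 0.1506 0.075 ]
key_handle 0.81 [320.2 336. ] [0.473  0.1447 0.131 ]
rack 0.77 [413.9 201.8] [0.447  0.2374 0.    ]
key 0.83 [315.3 262.3] [0.4593 0.1451 0.047 ]
rack mask 25500 0.88
 zrange [0.0066 0.0746 0.0764]
   ((451.0303039550781, 236.77090454101562), (231.14871215820312, 65.18302154541016), 84.50410461425781) [0.445  0.2266 0.0748] 20606
30.475 [ 0.03  0.71 -0.76  2.08  0.81  0.67  0.  ] [0.4417 0.1544 0.1659]
toolx yaw 163.597726766266
(array([-0.0073, -0.0144,  0.3527]), array([0.0002, 0.0004, 0.0009]))
tip [396.8684855  253.99206673]
collar [396.55768867 318.01957356]
hole [385.65760825 216.24262247]
```

View pics/w6c.png

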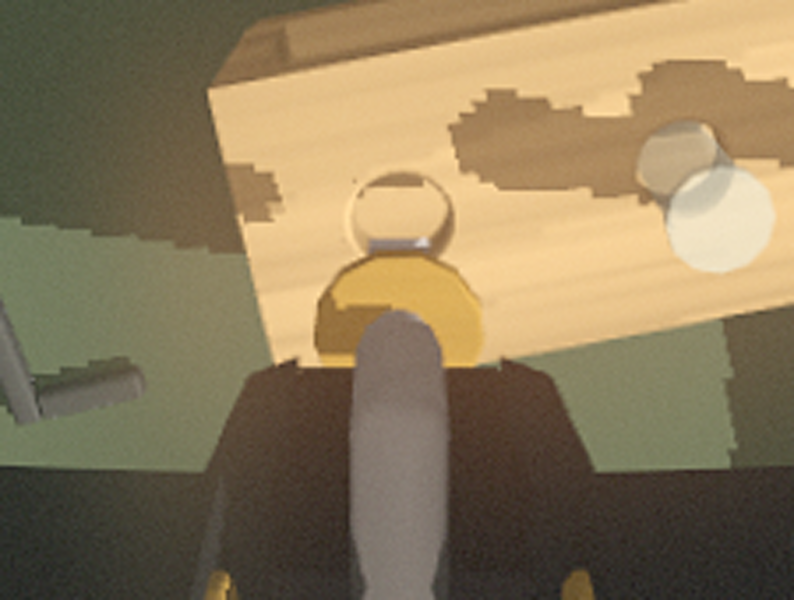

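The tip at (400,245) is just above the hole at (400,224), and the perspective matches my computed positions. The arm has settled about 2 mm off in y, so I correct that before lowering.

Request:
{"method": "play_rows", "body": {"commands": [{"delta_rot": [0,0,0],"travel": [-0.01,-0.014,0.02],"gripper": -1},{"delta_rot": [0,0,0],"travel": [-0.01,-0.014,0.05],"gripper": -1},{"delta_rot": [0,0,0],"travel": [-0.01,-0.014,0.05],"gripper": -1},{"delta_rot": [0,0,0],"travel": [-0.01,-0.014,0.05],"gripper": -1}]}}

```text
clock: 31.02
tool_pos: [0.442, 0.1521, 0.1578]
eef_rot: [0.142, 0.99, -0.0, -0.0]
contact_force: [-0.1, 0.0, -1.0]
opening: 0.107
```

```bash
python3 st.py; python3 c.py .4425 .1520 .113 163.44
```

```text
31.02 pos [0.442  0.1521 0.1578] yaw 163.64 tilt [-0.0002 -0.0001] F [-0.1   0.01 -0.95] M [ 0.037 -0.194 -0.024] op 0.107 q [ 0.03  0.72 -0.75  2.09  0.83  0.65 -0.01]
31.025 [ 0.03  0.72 -0.75  2.09  0.83  0.65 -0.01] [0.442  0.1521 0.1578]
toolx yaw 163.63981296418513
(array([-0.0031,  0.0005,  0.2983]), array([-0.    , -0.0001,  0.0011]))
```

Lower to tip 3–4 mm into the hole, check the force, then carry on down.

Request:
{"method": "play_rows", "body": {"commands": [{"delta_rot": [0,0,0],"travel": [-0.003,0,0.04],"gripper": -1},{"delta_rot": [0,0,0],"travel": [-0.003,0,0.08],"gripper": -1},{"delta_rot": [0,0,0],"travel": [-0.003,0,0.11],"gripper": -1},{"delta_rot": [0,0,0],"travel": [-0.003,0,0.13],"gripper": -1},{"delta_rot": [0,0,0],"travel": [-0.003,0,0.145],"gripper": -1}]}}

```text
clock: 31.65
tool_pos: [0.4425, 0.1519, 0.1359]
eef_rot: [0.142, 0.99, -0.0, -0.0]
contact_force: [-0.1, 0.8, -1.7]
opening: 0.111
```

Request:
{"method": "play_rows", "body": {"commands": [{"delta_rot": [0,0,0],"travel": [0,0,0.03],"gripper": -1},{"delta_rot": [0,0,0],"travel": [0,0,0.06],"gripper": -1},{"delta_rot": [0,0,0],"travel": [0,0,0.09],"gripper": -1},{"delta_rot": [0,0,0],"travel": [0,0,0.12],"gripper": -1},{"delta_rot": [0,0,0],"travel": [0,0,0.14],"gripper": -1},{"delta_rot": [0,0,0],"travel": [0,0,0.14],"gripper": -1}]}}

```text
clock: 32.4
tool_pos: [0.4424, 0.1518, 0.1149]
eef_rot: [0.142, 0.99, -0.0, -0.0]
contact_force: [-0.8, 0.3, -0.5]
opening: 0.105
```

```bash
python3 st.py
```

```text
32.4 pos [0.4424 0.1518 0.1149] yaw 163.63 tilt [-0.0003 -0.0002] F [-0.78  0.29 -0.53] M [ 0.016 -0.185 -0.01 ] op 0.105 q [-0.03  0.79 -0.66  2.12  0.95  0.56 -0.12]
```

Request:
{"method": "play_rows", "body": {"commands": [{"delta_rot": [0,0,0],"travel": [0,0,0.008],"gripper": -1},{"delta_rot": [0,0,0],"travel": [0,0,0.016],"gripper": -1},{"delta_rot": [0,0,0],"travel": [0,0,0.019],"gripper": -1},{"delta_rot": [0,0,0],"travel": [0,0,0.019],"gripper": -1}], "force": 30}}

```text
clock: 32.9
tool_pos: [0.4426, 0.1518, 0.1123]
eef_rot: [0.142, 0.99, -0.0, 0.0]
contact_force: [0.4, 0.7, 0.4]
opening: 0.111
```

Request:
{"method": "play_rows", "body": {"commands": [{"delta_rot": [0,0,0],"travel": [0,0,0],"gripper": -0.6},{"delta_rot": [0,0,0],"travel": [0,0,0],"gripper": -0.32},{"delta_rot": [0,0,0],"travel": [0,0,0],"gripper": -0.32},{"delta_rot": [0,0,0],"travel": [0,0,0],"gripper": -0.32},{"delta_rot": [0,0,0],"travel": [0,0,0],"gripper": -0.32}]}}

```text
clock: 33.52
tool_pos: [0.4425, 0.1518, 0.1123]
eef_rot: [0.142, 0.99, -0.0, 0.0]
contact_force: [-0.4, 0.5, -0.2]
opening: 0.337
```

```bash
python3 st.py
```

```text
33.52 pos [0.4425 0.1518 0.1123] yaw 163.63 tilt [ 0. -0.] F [-0.36  0.48 -0.22] M [ 0.009 -0.176 -0.036] op 0.337 q [-0.03  0.79 -0.65  2.13  0.96  0.55 -0.12]
```

Request:
{"method": "play_rows", "body": {"commands": [{"delta_rot": [0,0,0],"travel": [0,0,-0.1],"gripper": -0.32},{"delta_rot": [0,0,0],"travel": [0,0,-0.3],"gripper": -0.32},{"delta_rot": [0,0,0],"travel": [0,0,-0.6],"gripper": -0.32},{"delta_rot": [0,0,0],"travel": [0,0,-0.9],"gripper": -0.32},{"delta_rot": [0,0,0],"travel": [0,0,-0.9],"gripper": -0.32},{"delta_rot": [0,0,0],"travel": [0,0,-0.9],"gripper": -0.32}]}}

```text
clock: 34.28
tool_pos: [0.4423, 0.1512, 0.2467]
eef_rot: [0.143, 0.99, -0.001, -0.0]
contact_force: [0.2, 0.6, 0.2]
opening: 0.338
```

```bash
python3 st.py; python3 w.py w7 key rack; python3 kyaw.py | head -1
```

```text
34.27 pos [0.4423 0.1512 0.2467] yaw 163.6 tilt [-0.0005 -0.0011] F [0.22 0.6  0.2 ] M [-0.029 -0.12  -0.03 ] op 0.338 q [ 0.13  0.6  -0.89  1.99  0.62  0.85  0.18]
[0.3675 0.1738 0.3927]
keyhole 0.9 [318.8 221.3] [0.4435 0.1516 0.075 ]
key_handle 0.85 [324.6 238.7] [0.4439 0.1559 0.131 ]
socket 0.34 [451.6 311.4] [0.5194 0.2342 0.154 ]
rack 0.62 [394.4 186.8] [0.4472 0.2356 0.    ]
key 0.95 [317.1 213.3] [0.4422 0.1503 0.047 ]
key mask 1213 0.64
 zrange [0.0739 0.143  0.1459]
   ((442.8948669433594, 151.88134765625), (9.937621116638184, 40.95810317993164), 73.51039123535156) [0.442  0.1521 0.144 ] 740
rack mask 15683 0.77
 zrange [0.0076 0.0747 0.0767]
   ((451.1756591796875, 236.62326049804688), (231.0123748779297, 65.46127319335938), 84.5475082397461) [0.4476 0.2297 0.0748] 13499
bolt px 40 x [0.0374 0.043  0.0515] z 0.138
```

View pics/w7.png

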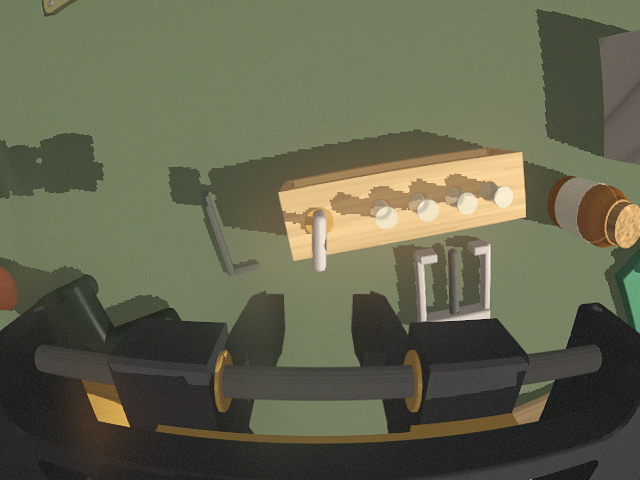

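The key stands upright in its hole at pixel (319,225): handle centre (0.4429, 0.1519), top at 0.146 m. The tubes stand as before and the gripper is clear. Handing in.

```bash
python3 -c "
from plant import r
print(r.finish_job(), r.get_state()['clock'])"
```

```text
the job is handed in; nothing more can be done
the job is handed in; nothing more can be done
```

I took the key from the rack and lowered it into the socket until it touched the floor at about 5 N. I then turned it clockwise to the solid stop, drew it out, put it back in its own hole and handed the job in at about 34 s.

- **Bolt:** after the key came out, the socket sides measured about 73° ± 1.5° clockwise, against 74.5° at the stop. The bolt showed roughly 14–16 mm out, measured from picture corners picked by eye. I estimate the 13.4 mm limit at about 70.6°, so it should hold, but with only a few degrees of margin.
- **Key:** it stands with its handle centre within 1 mm of the hole centre, and its top at 0.146 m against the 0.145 m expected with the collar seated.
- **Other things:** the tubes, tools and jar look unmoved in the last wrist picture. The oil can was mostly out of that view, so I did not check it at the end.
- **Over the advised twist:** at the stop the measured moment peaked at about 0.35–0.37 N m, above the advised 0.28. I eased it back at once to near zero. The key's contact force itself is not measured; the measured force on the tool stayed below 10 N.
- **Check that disagreed:** an automatic reading of the bolt from the side camera was unreliable, because its points were mixed with other bright parts. I relied on the wrist view instead.

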